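Find the empty bay under the hood and load the last gauge cassette

TASK

One bay of the hooded, sloped gauge rack is empty, but the hood hides which: press the black feelers on the hood one after another until you come to the one that sinks all the way in. Then pick up the loose red cassette and feed it lengthwise into that bay from the open ledge at the high end, so that it slides down fully home against the stop; let go of it and leave the other things on the bench where they are.

Things in the scene. Friction and masses are not known exactly. Their poses are not given: they have to be found in the camera images.
- cassette: The loose red gauge cassette with silver bands near its two ends, a closed rigid box 110 long (its x) x 44 wide (its y) x 40 tall (its z), 0.2 to 0.45 kg, lying flat on the bench. Origin: centre of its underside. Its two ends are alike and either may go in first. Three others like it are hidden in the rack.
- rack: Sloped storage rack, dark red hood, bolted down; 238 wide (y), 235 long (x), 180 high. Origin: centre of its base on the bench, z up. Four lanes (bays 0 to 3 along its +y, 58 apart) climb towards its +x at 28 degrees: uphill is (cos 28, 0, sin 28), square off the lane floor is (-sin 28, 0, cos 28) in its axes. Three bays hold a hidden cassette at the stop, one is empty. Bay 0 is nearest the robot.
- bay0_mouth (a point): Bay 0: lane floor, midway across, below the hood's upper edge. From here down to the stop (170) the lane is 52 wide between 6 thick walls, 54 high under the 5 thick hood; a light black dust flap in the mouth swings inward when pushed. Uphill lies an open ledge 75 long in the same plane, no walls. Slippery rollers: a cassette let go with its front half under the hood slides home by itself.
- bay1_mouth (a point): Bay 1: lane floor, midway across, below the hood's upper edge. From here down to the stop (170) the lane is 52 wide between 6 thick walls, 54 high under the 5 thick hood; a light black dust flap in the mouth swings inward when pushed. Uphill lies an open ledge 75 long in the same plane, no walls. Slippery rollers: a cassette let go with its front half under the hood slides home by itself.
- bay2_mouth (a point): Bay 2: lane floor, midway across, below the hood's upper edge. From here down to the stop (170) the lane is 52 wide between 6 thick walls, 54 high under the 5 thick hood; a light black dust flap in the mouth swings inward when pushed. Uphill lies an open ledge 75 long in the same plane, no walls. Slippery rollers: a cassette let go with its front half under the hood slides home by itself.
- bay3_mouth (a point): Bay 3: lane floor, midway across, below the hood's upper edge. From here down to the stop (170) the lane is 52 wide between 6 thick walls, 54 high under the 5 thick hood; a light black dust flap in the mouth swings inward when pushed. Uphill lies an open ledge 75 long in the same plane, no walls. Slippery rollers: a cassette let go with its front half under the hood slides home by itself.
- bay0_home (a point): Bay 0: where the centre of the cassette's underside lies when it is home against the stop: on the lane floor, midway across, 55 uphill of the stop wall.
- bay1_home (a point): Bay 1: where the centre of the cassette's underside lies when it is home against the stop: on the lane floor, midway across, 55 uphill of the stop wall.
- bay2_home (a point): Bay 2: where the centre of the cassette's underside lies when it is home against the stop: on the lane floor, midway across, 55 uphill of the stop wall.
- bay3_home (a point): Bay 3: where the centre of the cassette's underside lies when it is home against the stop: on the lane floor, midway across, 55 uphill of the stop wall.
- feeler0_top (a point): Middle of the top of bay 0's feeler: a black round cap 32 across on a 12 thick steel stem through the hood, square to the slope, straight above the bay's home place. Unpressed, the top stands 41 off the hood's upper face, 100 off the lane floor.
- feeler1_top (a point): Middle of the top of bay 1's feeler: a black round cap 32 across on a 12 thick steel stem through the hood, square to the slope, straight above the bay's home place. Unpressed, the top stands 41 off the hood's upper face, 100 off the lane floor.
- feeler2_top (a point): Middle of the top of bay 2's feeler: a black round cap 32 across on a 12 thick steel stem through the hood, square to the slope, straight above the bay's home place. Unpressed, the top stands 41 off the hood's upper face, 100 off the lane floor.
- feeler3_top (a point): Middle of the top of bay 3's feeler: a black round cap 32 across on a 12 thick steel stem through the hood, square to the slope, straight above the bay's home place. Unpressed, the top stands 41 off the hood's upper face, 100 off the lane floor.
- feeler0 (a joint): How far bay 0's feeler is pressed (m), square to the slope: 0 up, 0.026 fully in; light return spring, 1 N at the start and 3 N fully in. Over a stored cassette it is stopped hard at about 0.005; over an empty bay it sinks all the way. It springs back when let go.
- feeler1 (a joint): How far bay 1's feeler is pressed (m), square to the slope: 0 up, 0.026 fully in; light return spring, 1 N at the start and 3 N fully in. Over a stored cassette it is stopped hard at about 0.005; over an empty bay it sinks all the way. It springs back when let go.
- feeler2 (a joint): How far bay 2's feeler is pressed (m), square to the slope: 0 up, 0.026 fully in; light return spring, 1 N at the start and 3 N fully in. Over a stored cassette it is stopped hard at about 0.005; over an empty bay it sinks all the way. It springs back when let go.
- feeler3 (a joint): How far bay 3's feeler is pressed (m), square to the slope: 0 up, 0.026 fully in; light return spring, 1 N at the start and 3 N fully in. Over a stored cassette it is stopped hard at about 0.005; over an empty bay it sinks all the way. It springs back when let go.
- remote: Bystander: black handheld remote, 135 x 36 x 22, lying (mm). Origin at its underside centre.
- spray: Bystander: spray can 54 across, 160 tall, standing (mm). Origin at its underside centre.
- mug: Bystander: blue mug, 80 across, 90 tall (mm). Origin at its underside centre.
- driver: Bystander: yellow-handled screwdriver 190 mm long, lying on the bench.
- flange: Bystander: brass ring 68 across, 22 tall (mm). Origin at its underside centre.
- markers: Bystander: cardboard box 100 x 70 x 35 (mm). Origin at its underside centre.

How it is judged:
By the outcome, as a careful person would: the job done as asked, in the order asked, and still so for the second after the job is handed in, with the robot touching nothing.
It also fails if it takes over 61 s, if anything falls off the work surface, if the arm or the gripper's body presses on something with over 40 N, if the wrist force passes 120 N, or if a joint passes its speed limit or range.

ROBOT

A 6-joint arm with a two-finger parallel gripper is mounted at the origin on the work surface. World frame = base frame: x ahead of the robot, y to its left, z up, the work surface at z = 0. Lengths are in m, angles in rad, forces in N, time in s.
With the tool pointing down it reaches from about 0.3 to 0.85 m from the base axis. Payload 4.2 kg.
Tool frame: the origin (TCP) lies at the very end of the fingers, on their centre line; the grasp point (between the pads) lies 19 mm behind it; x points along the fingers, z is the direction in which the jaws open and shut, and the axes are right-handed (so a half turn about x gives the same grasp; the last joint's range is limited). The gripper opens to 91 mm and grips with 3 to 60 N. Pads are 32 mm wide; open, the fingers measure 118 mm over their backs; the gripper's body (76 mm by 178 mm) begins 60 mm behind the grasp point.
Start: joints at [-1.364, 0.32, 1.565, -0, 1.257, -0.02], TCP at [0.129, -0.56, 0.191] pointing down, gripper open.
Joint ranges: [-3.11, 3.11], [-0.84, 2.01], [0.21, 2.61], [-1.34, 4.49], [0.05, 2.63], [-2.56, 2.56]. Speed limits (rad/s): [2.57, 2.57, 3.14, 3.14, 3.14, 3.14].

INTERFACE

Orientations are given as a rotation vector (axis times angle).
In Python, from cell import * gives the robot as it stands.
- The arm moves only by the tool carry_out, never from a script. Its argument "commands" is a list of rows, each an object of numbers: "dx", "dy", "dz": the shift along the tool's x, y, z in cm; "wx", "wy", "wz": the turn, a rotation vector about the tool's x, y, z in rad; "fingers": the finger opening in cm, from 0 to 9.12. A call has 1 to 8 rows; each row is the pose to reach, as a shift and turn from the pose commanded when the call began, along the tool's axes at that moment; what a row does not reach only later rows make up. A row lasts 1/10 s, in which the tool goes at most 50 mm and 8.59 degrees, less where a joint would pass 70% of its speed; a pose out of reach is approached as far as the arm can. A call with a gripper value outside its range is refused whole. The fingers move at their own pace and stop on an object; "force" is the grip in N (left out, the last holds). Time passes only in rows, so rows that repeat a pose let the fingers close. It gives the time, the measured TCP pose, the force and the opening at its end, in the units of the state.
- state(): the state, without advancing time (a new reading comes with each control period).
- grab_frame(name): name is "side" or "top"; returns the picture (400x640x3 uint8, red, green, blue); there is no depth.
- calibration(name): a dict with "camera_matrix" (3x3 intrinsics, pixels), "rvec" (rotation vector, rad) and "tvec" (3), from world to camera coordinates, as OpenCV has them. Camera axes: x right, y down, z forward; pixel columns grow to the right and rows downward; lengths in m; the calibration is good to about 2 mm. A picture is of the moment at which its call begins. calibration takes no time and is no camera call.
- close_job(): hands the job in, once; it reports no verdict.
Trained networks look in the newest picture that a camera, given by its name, has taken for a name from the list of things; names that differ only in an ending like _2 or _b are one class to them, and where a whole thing is asked for, a point or a joint stands for the part that bears it (a point fixed in the world has none). Each returns a list of dicts, best first, with "score" (0 to 1); they miss things now and then, are a little off and sometimes report something else, mostly with a low value. They report only what shows in the picture. A call takes as long as a camera call.
- recognise(target, camera): "uv" ([column, row] in pixels, amid what is visible of it).
The state is a dict: "t": time; "joint_positions": joint angles; "qd": joint speeds; "joint_efforts": joint torques, N m; "tcp_pos": TCP position; "tool_rot": TCP orientation; "wrist_force": force on the tool from outside, world axes, zero at the start; "ft_torque": the same for the moment, N m; "gripper_width": opening from 0.0 (shut) to 1.0 (fully open).
Only numpy, scipy, OpenCV 4.12 (cv2) and the standard library are available. Lean on these libraries where they do the work, as an engineer would, in place of code of your own. Each camera call takes 0.05 s, during which the arm holds its last target. There are 200 camera calls.

## Working session

There is one attempt and no reset: what is moved stays moved. The work goes in short steps, Python scripts to look and compute and a tool call to move; the robot and the scene stay as the last step left them, time stands still between calls to the robot, and variables do not carry over. Pictures are saved under pics/ and viewed, about 8 in all and at most 12, crops included, and the job is handed in when it is done.

Besides the shell and the picture viewer there is one more tool, called after "Request:" as name(argument=value, ...), one argument or row to a line, values as JSON. carry_out: Moves the arm, as the interface text tells. Its arguments: {"type":"object","properties":{"commands":{"type":"array"},"force":{"type":"number"}},"required":["commands"]}

```bash
mkdir -p pics; ls; python3 - <<'E'
from cell import *
import cv2,numpy as np
print(state())
for n in("side","top"):
    im=grab_frame(n); cv2.imwrite(f"pics/{n}0.png",im[:,:,::-1])
    c=calibration(n);print(n,np.round(c["camera_matrix"],1).tolist(),c["rvec"],c["tvec"], -cv2.Rodrigues(np.array(c["rvec"]))[0].T@np.array(c["tvec"]).ravel())
    for t in("cassette","rack","feeler0_top","feeler1_top","feeler2_top","feeler3_top"):
        print(t,[(np.round(r["uv"],1).tolist(),round(r["score"],2)) for r in recognise(t,n)][:5])
E
```

```text
pics
{'t': 0.0, 'joint_positions': array([-1.36397910e+00,  3.20317526e-01,  1.56564364e+00, -7.50748225e-06,
        1.25737381e+00, -1.99893802e-02]), 'qd': array([-0.00081207, -0.00058015, -0.00067952, -0.00097581,  0.0006678 ,
        0.0006919 ]), 'joint_efforts': array([ 9.79617471e-04, -4.12456262e+01, -2.31968611e+01,  7.29539269e-02,
        4.57691553e-02, -1.24837643e-04]), 'tcp_pos': array([ 0.1291955 , -0.55976177,  0.18971932]), 'tool_rot': array([ 1.04163822,  1.30936882, -1.03978895]), 'wrist_force': array([ 0.80355714, -0.37580831, -0.40277266]), 'ft_torque': array([-0.04154313, -0.00188503,  0.02484937]), 'gripper_width': 0.9991332036676354}
side [[439.5, 0.0, 321.9], [0.0, 439.5, 204.4], [0.0, 0.0, 1.0]] [ 0.22680405 -2.6163512   1.51045113] [0.55457253 0.07463227 1.20318574] [0.34464811 1.08838319 0.67632559]
cassette [([315.1, 247.8], 0.69), ([283.0, 287.7], 0.57), ([350.0, 166.2], 0.16)]
rack [([382.2, 311.4], 0.5)]
feeler0_top [([378.5, 160.9], 0.64)]
feeler1_top [([283.9, 287.2], 0.71), ([358.9, 162.5], 0.5), ([321.5, 155.3], 0.29), ([248.6, 283.9], 0.29), ([376.3, 159.5], 0.22)]
feeler2_top []
feeler3_top [([316.8, 157.6], 0.51)]
top [[398.5, 0.0, 319.7], [0.0, 398.5, 199.2], [0.0, 0.0, 1.0]] [ 2.13562008 -2.08297483  0.19003541] [0.09911879 0.56125125 1.07711094] [0.3363824  0.09006509 1.16778878]
cassette [([297.1, 203.6], 0.69)]
rack [([439.4, 222.4], 0.67)]
feeler0_top [([406.8, 250.7], 0.43), ([308.3, 146.4], 0.35)]
feeler1_top [([404.2, 226.8], 0.63), ([438.6, 219.7], 0.23)]
feeler2_top [([405.0, 203.6], 0.41)]
feeler3_top [([437.8, 220.9], 0.18)]
```

View pics/side0.png

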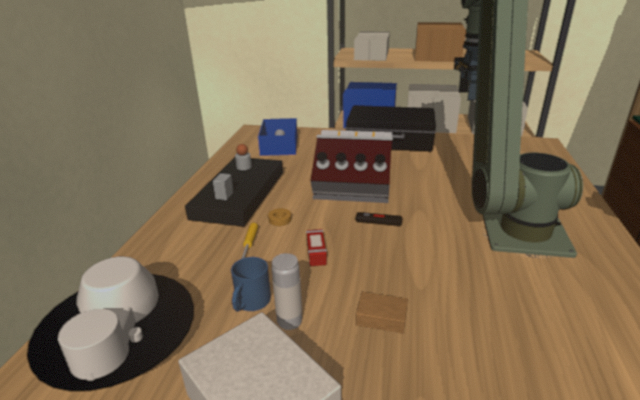

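View pics/top0.png

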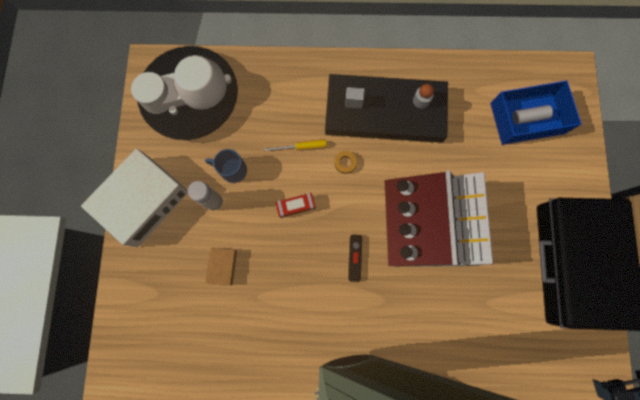

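The side view shows the rack around (352,165), cassette at (317,247) and remote at (378,218). In the top view the four feelers are near (405..409, 187..253), the cassette at (296,205) and the ledge at columns 455–490. I'll enlarge the crops to get accurate pixels.

```bash
python3 - <<'E'
import cv2,numpy as np
s=cv2.imread("pics/side0.png");t=cv2.imread("pics/top0.png")
a=cv2.resize(t[160:280,375:505],None,fx=4,fy=4,interpolation=cv2.INTER_CUBIC)   #520x480
b=cv2.resize(s[125:205,305:400],None,fx=4,fy=4,interpolation=cv2.INTER_CUBIC) # 380x320
for im,(x0,y0,w,h) in((a,(375,160,130,120)),(b,(305,125,95,80))):
    for x in range(-(-x0//10)*10,x0+w,10): cv2.line(im,((x-x0)*4,0),((x-x0)*4,5 if x%50 else 15),(0,255,0),1)
    for y in range(-(-y0//10)*10,y0+h,10): cv2.line(im,(0,(y-y0)*4),(5 if y%50 else 15,(y-y0)*4),(0,255,0),1)
cv2.imwrite("pics/cropa.png",a)
c=cv2.resize(t[180:225,265:325],None,fx=4,fy=4,interpolation=cv2.INTER_CUBIC) # 240x180
d=cv2.resize(s[220:275,295:340],None,fx=4,fy=4,interpolation=cv2.INTER_CUBIC) # 180x220
o=np.zeros((560,640,3),np.uint8);o[:320,:380]=b;o[330:510,:240]=c;o[330:550,260:440]=d
cv2.imwrite("pics/cropb.png",o)
E
```

```text
(no output)
```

View pics/cropa.png

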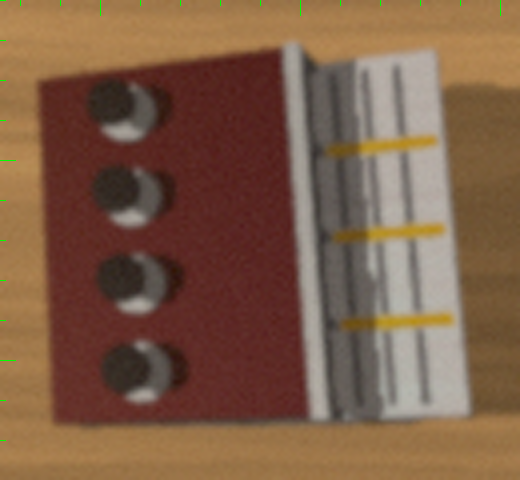

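View pics/cropb.png

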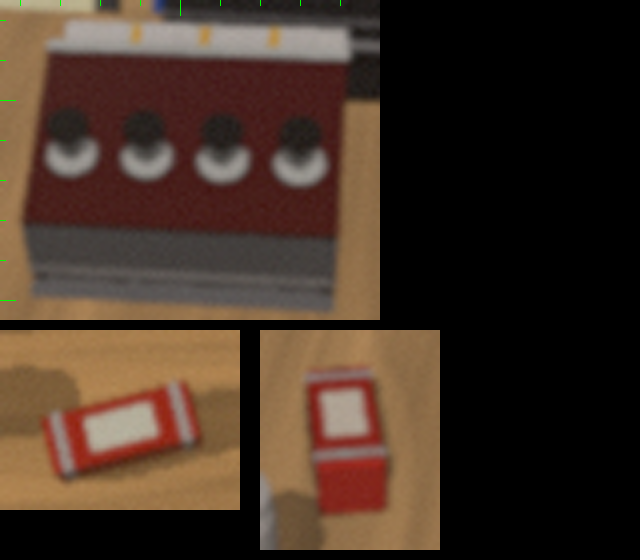

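```bash
cat > h.py <<'E'
from cell import *
import numpy as np,cv2
from scipy.optimize import least_squares
from scipy.spatial.transform import Rotation as R
CAL={n:calibration(n) for n in("side","top")}
def proj(n,P):
    c=CAL[n];return cv2.projectPoints(np.array(P,float).reshape(-1,1,3),np.array(c["rvec"]),np.array(c["tvec"]),np.array(c["camera_matrix"]),None)[0].reshape(-1,2)
def px(L,x0,y0,oy=0,ox=0): return (np.array([(a-ox,b-oy) for a,b in L])+.5)/4-.5+[x0,y0]
c28,s28=np.cos(np.radians(28)),np.sin(np.radians(28))
U=np.array([c28,0,s28]);N=np.array([-s28,0,c28])
E
python3 - <<'E'
from h import *
ft=px([(126,368),(122,277),(116,189),(110,101)],375,160)
fs=px([(298,136),(222,133),(145,130),(70,127)],305,125)
le=px([(452,319),(443,229),(436,141)],375,160)   # divider ends
lc=px([(470,415),(437,50)],375,160)
bs=px([(330,308),(34,296)],305,125)
ys=np.array([-87,-29,29,87])/1000
def rk(p): # center of home point at y=0: p0..2, yaw
    Rz=R.from_euler('z',p[3]).as_matrix(); return Rz,np.array(p[:3])
def W(p,pts): Rz,o=rk(p); return o+np.array(pts)@Rz.T
def F(p): return [100*N*1e-3+[0,y,0] for y in ys]
def f(p):
    P=W(p,F(p)); return np.r_[(proj("top",P)-ft).ravel(),(proj("side",P)-fs).ravel()]
s=least_squares(f,[.35,-.1,.07,-1.6]);p=s.x
print("home centre",p,"rms",np.sqrt(np.mean(s.fun**2)));print(np.round(s.fun.reshape(-1,2),1).tolist())
L=W(p,[.190*U+[0,y,0] for y in(-.058,0,.058)])
print("divider ends pred-meas",np.round(proj("top",L)-le,1).tolist())
LC=W(p,[.190*U+[0,y,0] for y in(-.119,.119)]);print("ledge corners",np.round(proj("top",LC)-lc,1).tolist())
for k in range(4): print(k,"feeler",np.round(W(p,F(p))[k],4),"mouth",np.round(W(p,[.115*U+[0,ys[k],0]])[0],4))
# base corners: solve rack x of low edge
for q in bs: pass
for dx in(-.06,-.08,-.1): 
    b=W(p,[[dx,-.119,-p[2]],[dx,.119,-p[2]]]);print(dx,np.round(proj("side",b)-bs,1).tolist())
# cassette
ct=px([(45,420),(180,381),(201,441),(66,480)],265,180,330)
cs=px([(308,375),(374,370),(388,450),(314,457),(319,514),(386,508)],295,220,330,260)
def C(q,pts): return np.array(pts)@R.from_euler('z',q[2]).as_matrix().T+[q[0],q[1],0]
# top img: right = -y ; up = +x (check)
print("axes",proj("top",[[.3,0,0],[.4,0,0],[.3,.1,0]]),proj("side",[[.3,0,0],[.4,0,0],[.3,.1,0]]))
h=.040
T=lambda sx,sy,z:[sx*.055,sy*.022,z]
def g(q):
    # q yaw: long axis approx +y ; order top img: left-top, right-top, right-bot, left-bot
    a=C(q,[T(1,-1,h),T(-1,-1,h),T(-1,1,h),T(1,1,h)])
    b=C(q,[T(-1,-1,h),T(-1,1,h),T(1,1,h),T(1,-1,h),T(1,-1,0),T(1,1,0)])
    return np.r_[(proj("top",a)-ct).ravel(),(proj("side",b)-cs).ravel()]
for y0 in(1.57,):
    s=least_squares(g,[.35,.15,y0],loss='soft_l1');print("cass",s.x,np.round(g(s.x).reshape(-1,2),1).tolist())
print("tool axes",R.from_rotvec(state()["tool_rot"]).as_matrix().round(3))
E
```

```text
home centre [ 0.49841615 -0.15586499  0.05511351 -1.52806073] rms 0.3573286591506467
[[0.1, 0.3], [-0.2, 0.4], [-0.0, 0.2], [0.2, 0.5], [0.3, -0.1], [-0.3, -0.1], [-0.5, -0.0], [-1.0, -0.0]]
divider ends pred-meas [[2.4, -0.4], [2.4, -0.4], [1.9, -0.4]]
ledge corners [[0.3, -0.2], [-0.6, -0.2]]
0 feeler [ 0.4095 -0.1127  0.1434] mouth [ 0.4158 -0.261   0.1091]
1 feeler [ 0.4674 -0.1102  0.1434] mouth [ 0.4738 -0.2586  0.1091]
2 feeler [ 0.5254 -0.1077  0.1434] mouth [ 0.5317 -0.2561  0.1091]
3 feeler [ 0.5833 -0.1052  0.1434] mouth [ 0.5897 -0.2536  0.1091]
-0.06 [[0.7, 1.8], [-1.6, 0.9]]
-0.08 [[0.6, 5.1], [-2.6, 4.0]]
-0.1 [[0.5, 8.4], [-3.7, 7.3]]
axes [[357.2470849  292.89064491]
 [357.52309616 257.49794775]
 [322.1798913  291.92007048]] [[412.93785476 222.80703353]
 [377.75616853 220.03046703]
 [412.61502078 242.68356217]]
cass [0.54461203 0.18179196 1.84306063] [[-0.3, -0.3], [2.9, 0.3], [1.3, -0.2], [-2.2, -0.7], [-0.4, -2.5], [-0.4, -2.3], [0.1, 2.0], [0.6, 1.5], [-0.0, 0.3], [0.8, 0.5]]
tool axes [[-0.     0.974  0.225]
 [-0.     0.225 -0.974]
 [-1.    -0.     0.   ]]
```

```bash
cat >> h.py <<'E'
RK=R.from_euler('z',-1.528).as_matrix(); H0=np.array([.4984,-.1559,.0551])
YS=np.array([-87,-29,29,87])/1000
def lane(k,u,n): return H0+RK@(u*U+n*N+np.array([0,YS[k],0]))   # u from home point uphill, n off floor
Uw,Nw,Yw=RK@U,RK@N,RK[:,1]
R_press=np.c_[-Nw,Yw,Uw]; R_feed=np.c_[-Nw,-Uw,Yw]
def R_down(a): y=np.array([np.cos(a),np.sin(a),0]);x=np.array([0,0,-1.]);return np.c_[x,y,np.cross(x,y)]
def delta(p,M,st=None):
    s=st or state();A=R.from_rotvec(s["tool_rot"]).as_matrix()
    d=A.T@(np.array(p)-s["tcp_pos"])*100; w=R.from_matrix(A.T@M).as_rotvec()
    print("d cm",d.round(2),"w",w.round(4))
def show():
    s=state();A=R.from_rotvec(s["tool_rot"]).as_matrix()
    print("t",round(s["t"],2),"p",s["tcp_pos"].round(4),"q",s["joint_positions"].round(3),"F",s["wrist_force"].round(1),"Fn",round(float(s["wrist_force"]@Nw),1),"g",round(s["gripper_width"],3))
E
python3 - <<'E'
from h import *
show(); delta(lane(0,0,.150),R_press)
delta([.2,-.45,.28],R_press)
E
```

```text
t 0.7 p [ 0.1293 -0.5603  0.1906] q [-1.364  0.32   1.564 -0.     1.257 -0.02 ] F [ 0.5  0.6 -0.4] Fn -0.1 g 1.002
d cm [  0.3   37.8  -39.62] w [ 0.1803 -0.4871 -0.0449]
d cm [-8.94  9.37 -9.16] w [ 0.1803 -0.4871 -0.0449]
```

Request:
carry_out(
  commands=[
    {"dx":-5,"dy":1,"dz":-1,"wx":0.05,"wy":-0.14,"wz":-0.01,"fingers":0},
    {"dx":-9,"dy":4,"dz":-4,"wx":0.1,"wy":-0.28,"wz":-0.02,"fingers":0},
    {"dx":-9,"dy":8,"dz":-8,"wx":0.14,"wy":-0.4,"wz":-0.035,"fingers":0},
    {"dx":-9,"dy":11.5,"dz":-11.5,"wx":0.18,"wy":-0.487,"wz":-0.045,"fingers":0},
    {"dx":-9,"dy":15,"dz":-15,"wx":0.18,"wy":-0.487,"wz":-0.045,"fingers":0},
    {"dx":-9,"dy":18.5,"dz":-18.5,"wx":0.18,"wy":-0.487,"wz":-0.045,"fingers":0},
    {"dx":-9,"dy":22,"dz":-22,"wx":0.18,"wy":-0.487,"wz":-0.045,"fingers":0},
    {"dx":-9,"dy":25.5,"dz":-25.5,"wx":0.18,"wy":-0.487,"wz":-0.045,"fingers":0},
  ],
)

```text
t: 1.5
tcp_pos: [0.3076, -0.2738, 0.2812]
tool_rot: [0.82, 0.853, -1.363]
wrist_force: [2.1, -0.8, 0.2]
gripper_width: 0.33
```

```bash
python3 - <<'E'
from h import *
show(); delta(lane(0,0,.115),R_press)
E
```

```text
t 1.5 p [ 0.3076 -0.2738  0.2812] q [-0.373 -0.136  1.959 -0.489  1.153  1.319] F [ 2.1 -0.8  0.2] Fn -0.3 g 0.33
d cm [  3.32  10.85 -20.31] w [-0.0008  0.0009 -0.0017]
```

Request:
carry_out(
  commands=[
    {"dy":2.5,"dz":-4,"fingers":0},
    {"dy":5,"dz":-8,"fingers":0},
    {"dy":7.5,"dz":-12,"fingers":0},
    {"dy":9.5,"dz":-16,"fingers":0},
    {"dy":10.85,"dz":-20.3,"fingers":0},
    {"dx":1.5,"dy":10.85,"dz":-20.3,"fingers":0},
    {"dx":3.3,"dy":10.85,"dz":-20.3,"fingers":0},
    {"dx":3.3,"dy":10.85,"dz":-20.3,"fingers":0},
  ],
)

```text
schema error: expected keys dx, dy, dz, wx, wy, wz, fingers
```

```bash
python3 - <<'E'
from h import *
show(); delta(lane(0,0,.100),R_press)
t=grab_frame("top");s=grab_frame("side");print(proj("top",[lane(0,0,.1)]),proj("side",[lane(0,0,.1)]))
a=cv2.resize(t[200:300,365:465],None,fx=4,fy=4,interpolation=cv2.INTER_CUBIC);b=cv2.resize(s[105:205,315:415],None,fx=4,fy=4,interpolation=cv2.INTER_CUBIC)
cv2.imwrite("pics/p1.png",np.hstack([a,b])[:,:,::-1])
E
```

```text
t 1.5 p [ 0.3076 -0.2738  0.2812] q [-0.373 -0.136  1.959 -0.489  1.153  1.319] F [ 2.1 -0.8  0.2] Fn -0.3 g 0.33
d cm [  4.82  10.84 -20.31] w [-0.0008  0.0009 -0.0017]
[[406.26383516 251.90885871]] [[379.45903442 158.55512637]]
```

View pics/p1.png

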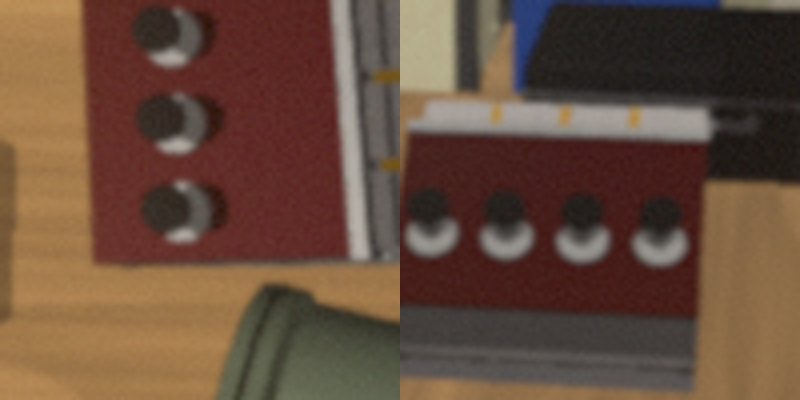

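The call was refused because every key is required, so the picture only shows the unmoved scene, with feeler 0 at top (406,252) and side (379,159) as predicted. I'll repeat the move with full rows.

Request:
carry_out(
  commands=[
    {"dx":0,"dy":2.5,"dz":-4,"wx":0,"wy":0,"wz":0,"fingers":0},
    {"dx":0,"dy":5,"dz":-8,"wx":0,"wy":0,"wz":0,"fingers":0},
    {"dx":0,"dy":7.5,"dz":-12,"wx":0,"wy":0,"wz":0,"fingers":0},
    {"dx":0,"dy":9.5,"dz":-16,"wx":0,"wy":0,"wz":0,"fingers":0},
    {"dx":0,"dy":10.85,"dz":-20.3,"wx":0,"wy":0,"wz":0,"fingers":0},
    {"dx":2,"dy":10.85,"dz":-20.3,"wx":0,"wy":0,"wz":0,"fingers":0},
    {"dx":4.2,"dy":10.85,"dz":-20.3,"wx":0,"wy":0,"wz":0,"fingers":0},
    {"dx":4.2,"dy":10.85,"dz":-20.3,"wx":0,"wy":0,"wz":0,"fingers":0},
  ],
)

```text
t: 2.4
tcp_pos: [0.4067, -0.1127, 0.1462]
tool_rot: [0.817, 0.859, -1.368]
wrist_force: [0.5, 0.2, 1.0]
gripper_width: 0.005
```

```bash
python3 - <<'E'
from h import *
show(); delta(lane(0,0,.100),R_press)
t=grab_frame("top");s=grab_frame("side")
a=cv2.resize(t[200:300,365:465],None,fx=4,fy=4,interpolation=cv2.INTER_CUBIC);b=cv2.resize(s[105:205,315:415],None,fx=4,fy=4,interpolation=cv2.INTER_CUBIC)
cv2.imwrite("pics/p2.png",np.hstack([a,b])[:,:,::-1])
E
```

```text
t 2.4 p [ 0.4067 -0.1127  0.1462] q [ 0.11   0.137  2.055 -0.564  1.066  1.945] F [0.5 0.2 1. ] Fn 1.0 g 0.005
d cm [ 0.26  0.28 -0.12] w [ 0.0016 -0.0001  0.0057]
```

View pics/p2.png

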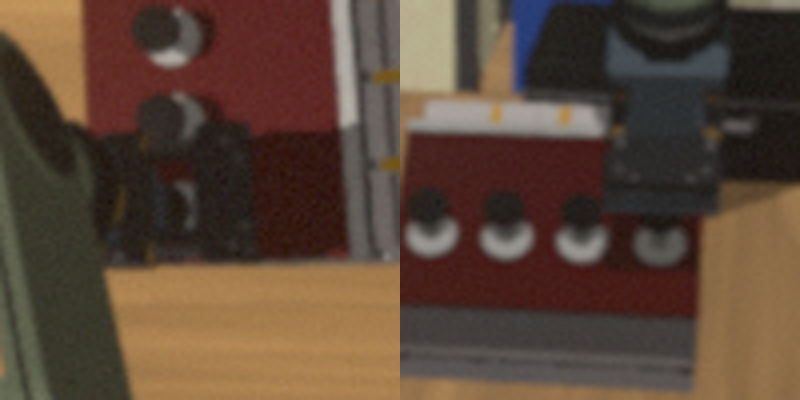

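The side crop shows the closed finger tips directly over feeler 0's cap, near crop (660,205), and feelers 1–3 are clear. Next I press 8 mm.

Request:
carry_out(
  commands=[
    {"dx":0.3,"dy":0.2,"dz":-0.1,"wx":0,"wy":0,"wz":0,"fingers":0},
    {"dx":0.5,"dy":0.2,"dz":-0.1,"wx":0,"wy":0,"wz":0,"fingers":0},
    {"dx":0.7,"dy":0.2,"dz":-0.1,"wx":0,"wy":0,"wz":0,"fingers":0},
    {"dx":0.9,"dy":0.2,"dz":-0.1,"wx":0,"wy":0,"wz":0,"fingers":0},
    {"dx":1.0,"dy":0.2,"dz":-0.1,"wx":0,"wy":0,"wz":0,"fingers":0},
    {"dx":1.0,"dy":0.2,"dz":-0.1,"wx":0,"wy":0,"wz":0,"fingers":0},
  ],
)

```text
t: 3.1
tcp_pos: [0.4107, -0.1154, 0.1388]
tool_rot: [0.819, 0.856, -1.364]
wrist_force: [0.6, 0.6, -0.3]
gripper_width: 0.001
```

```bash
python3 - <<'E'
from h import *
show(); delta(lane(0,0,.100),R_press)
E
```

```text
t 3.1 p [ 0.4107 -0.1154  0.1388] q [ 0.102  0.149  2.063 -0.574  1.04   1.954] F [ 0.6  0.6 -0.3] Fn 0.0 g 0.001
d cm [-0.53 -0.12 -0.02] w [ 0.0004 -0.0002  0.0002]
```

Request:
carry_out(
  commands=[
    {"dx":0.15,"dy":-0.1,"dz":0,"wx":0,"wy":0,"wz":0,"fingers":0},
    {"dx":0.3,"dy":-0.1,"dz":0,"wx":0,"wy":0,"wz":0,"fingers":0},
    {"dx":0.4,"dy":-0.1,"dz":0,"wx":0,"wy":0,"wz":0,"fingers":0},
    {"dx":0.4,"dy":-0.1,"dz":0,"wx":0,"wy":0,"wz":0,"fingers":0},
  ],
)

```text
t: 3.5
tcp_pos: [0.4098, -0.1173, 0.1352]
tool_rot: [0.819, 0.856, -1.364]
wrist_force: [0.1, 0.2, -0.0]
gripper_width: 0.006
```

```bash
python3 - <<'E'
from h import *
show(); delta(lane(0,0,.100),R_press)
for n in("top","side"):
  im=grab_frame(n);cv2.imwrite(f"pics/x_{n}.png",im[:,:,::-1])
E
```

```text
t 3.5 p [ 0.4098 -0.1173  0.1352] q [ 0.098  0.152  2.071 -0.578  1.03   1.957] F [ 0.1  0.2 -0. ] Fn 0.1 g 0.006
d cm [-0.94 -0.02 -0.02] w [ 0.0004 -0.0002  0.0002]
```

Request:
carry_out(
  commands=[
    {"dx":0.2,"dy":0,"dz":0,"wx":0,"wy":0,"wz":0,"fingers":0},
    {"dx":0.4,"dy":0,"dz":0,"wx":0,"wy":0,"wz":0,"fingers":0},
    {"dx":0.4,"dy":0,"dz":0,"wx":0,"wy":0,"wz":0,"fingers":0},
  ],
)

```text
t: 3.9
tcp_pos: [0.4098, -0.1192, 0.1315]
tool_rot: [0.819, 0.856, -1.364]
wrist_force: [0.2, 0.4, 0.3]
gripper_width: 0.005
```

```bash
python3 - <<'E'
from h import *
show(); delta(lane(0,0,.100),R_press)
F=[]
for i in range(6):
  im=grab_frame("side");F.append(state()["wrist_force"]@Nw)
print(np.round(F,2))
b=cv2.resize(im[105:205,315:415],None,fx=6,fy=6,interpolation=cv2.INTER_CUBIC)
cv2.imwrite("pics/p3.png",b[:,:,::-1])
E
```

```text
t 3.9 p [ 0.4098 -0.1192  0.1315] q [ 0.093  0.157  2.077 -0.583  1.019  1.96 ] F [0.2 0.4 0.3] Fn 0.5 g 0.005
d cm [-1.35 -0.   -0.02] w [ 0.0005 -0.0002  0.0007]
[-0.32  0.34 -0.86  0.43 -0.28  0.54]
```

View pics/p3.png

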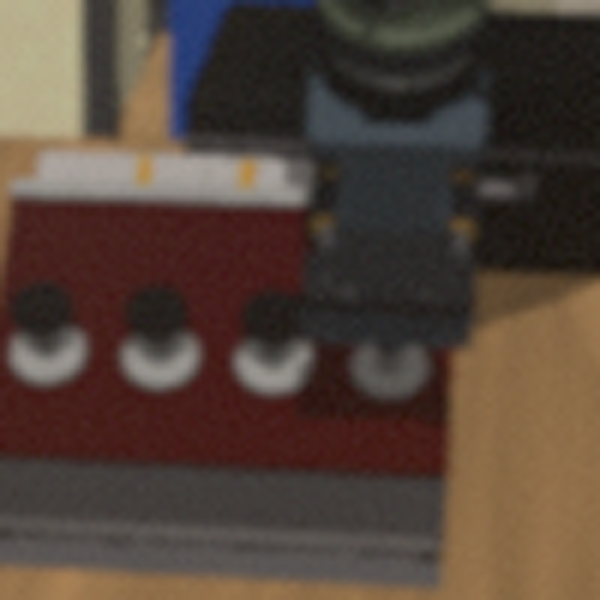

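The side crop shows the gripper body, around (390,300), hiding cap 0, so it can't tell me whether the cap moved. Force averages about 0. I'll keep pressing gently.

Request:
carry_out(
  commands=[
    {"dx":0.15,"dy":0,"dz":0,"wx":0,"wy":0,"wz":0,"fingers":0},
    {"dx":0.3,"dy":0,"dz":0,"wx":0,"wy":0,"wz":0,"fingers":0},
    {"dx":0.4,"dy":0,"dz":0,"wx":0,"wy":0,"wz":0,"fingers":0},
    {"dx":0.4,"dy":0,"dz":0,"wx":0,"wy":0,"wz":0,"fingers":0},
  ],
)

```text
t: 4.6
tcp_pos: [0.41, -0.121, 0.1282]
tool_rot: [0.819, 0.856, -1.364]
wrist_force: [0.3, 0.3, 0.5]
gripper_width: 0.005
```

```bash
cat >> h.py <<'E'
def force(n=6,cam="side"):
    F=[]
    for i in range(n): im=grab_frame(cam);F.append(state()["wrist_force"])
    print("F mean",np.mean(F,0).round(2),"Fn",round(float(np.mean(F,0)@Nw),2),"+-",round(float(np.std(np.array(F)@Nw)),2));return im
E
python3 - <<'E'
from h import *
show(); delta(lane(0,0,.100),R_press);force()
E
```

```text
t 4.6 p [ 0.41   -0.121   0.1282] q [ 0.089  0.161  2.082 -0.587  1.009  1.963] F [0.3 0.3 0.5] Fn 0.6 g 0.005
d cm [-1.74 -0.02 -0.02] w [ 0.0003 -0.0002  0.0002]
F mean [-0.38  0.24  0.72] Fn 0.76 +- 0.2
```

Request:
carry_out(
  commands=[
    {"dx":0.15,"dy":0,"dz":0,"wx":0,"wy":0,"wz":0,"fingers":0},
    {"dx":0.3,"dy":0,"dz":0,"wx":0,"wy":0,"wz":0,"fingers":0},
    {"dx":0.4,"dy":0,"dz":0,"wx":0,"wy":0,"wz":0,"fingers":0},
    {"dx":0.4,"dy":0,"dz":0,"wx":0,"wy":0,"wz":0,"fingers":0},
  ],
)

```text
t: 5.3
tcp_pos: [0.4102, -0.1229, 0.1247]
tool_rot: [0.82, 0.856, -1.364]
wrist_force: [0.3, 0.5, 0.4]
gripper_width: -0.0
```

```bash
python3 - <<'E'
from h import *
show(); delta(lane(0,0,.100),R_press);force()
E
```

```text
t 5.3 p [ 0.4102 -0.1229  0.1247] q [ 0.084  0.165  2.087 -0.592  0.999  1.966] F [0.3 0.5 0.4] Fn 0.6 g -0.0
d cm [-2.13 -0.03 -0.03] w [ 0.0003 -0.0002 -0.    ]
F mean [-0.37  0.43  0.95] Fn 1.05 +- 0.41
```

Request:
carry_out(
  commands=[
    {"dx":0.15,"dy":0,"dz":0,"wx":0,"wy":0,"wz":0,"fingers":0},
    {"dx":0.3,"dy":0,"dz":0,"wx":0,"wy":0,"wz":0,"fingers":0},
    {"dx":0.4,"dy":0,"dz":0,"wx":0,"wy":0,"wz":0,"fingers":0},
    {"dx":0.4,"dy":0,"dz":0,"wx":0,"wy":0,"wz":0,"fingers":0},
  ],
)

```text
t: 6.0
tcp_pos: [0.4105, -0.1235, 0.1237]
tool_rot: [0.824, 0.854, -1.364]
wrist_force: [-9.1, 16.6, 26.7]
gripper_width: 0.006
```

```bash
python3 - <<'E'
from h import *
show(); delta(lane(0,0,.100),R_press);im=force(4,"top")
b=cv2.resize(im[215:275,385:445],None,fx=8,fy=8,interpolation=cv2.INTER_CUBIC)
b=np.clip(b.astype(float)*2.2,0,255).astype(np.uint8)
cv2.imwrite("pics/p4.png",b[:,:,::-1])
E
```

```text
t 6.0 p [ 0.4105 -0.1235  0.1237] q [ 0.082  0.166  2.089 -0.592  0.994  1.969] F [-9.1 16.6 26.7] Fn 31.5 g 0.006
d cm [-2.25 -0.05 -0.03] w [-0.0034 -0.0014 -0.0012]
F mean [-8.13 16.33 26.69] Fn 31.39 +- 0.36
```

View pics/p4.png

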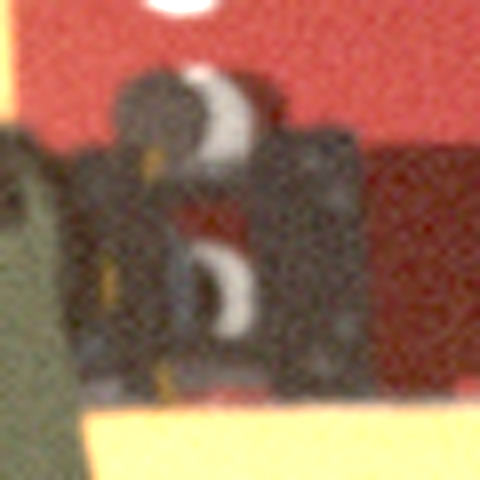

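The top crop shows the fingers over feeler 0, at crop (180,290), still centred on the collar, with the cap itself hidden. There is a hard stop at 22.5 mm past the predicted top. That is either fully in, or a height bias plus the 5 mm stop. I'll compare with free air and with feeler 1.

Request:
carry_out(
  commands=[
    {"dx":-1,"dy":0,"dz":0,"wx":0,"wy":0,"wz":0,"fingers":0},
    {"dx":-2.5,"dy":0,"dz":0,"wx":0,"wy":0,"wz":0,"fingers":0},
    {"dx":-4,"dy":0,"dz":0,"wx":0,"wy":0,"wz":0,"fingers":0},
    {"dx":-4,"dy":2,"dz":0,"wx":0,"wy":0,"wz":0,"fingers":0},
    {"dx":-4,"dy":4,"dz":0,"wx":0,"wy":0,"wz":0,"fingers":0},
    {"dx":-4,"dy":5.8,"dz":0,"wx":0,"wy":0,"wz":0,"fingers":0},
    {"dx":-4,"dy":5.8,"dz":0,"wx":0,"wy":0,"wz":0,"fingers":0},
  ],
)

```text
t: 6.9
tcp_pos: [0.4694, -0.1033, 0.1564]
tool_rot: [0.82, 0.855, -1.363]
wrist_force: [-0.5, -1.2, 0.7]
gripper_width: 0.006
```

```bash
python3 - <<'E'
from h import *
show(); delta(lane(1,0,.100),R_press);im=force(5)
E
```

```text
t 6.9 p [ 0.4694 -0.1033  0.1564] q [ 0.115  0.217  1.919 -0.55   1.109  1.919] F [-0.5 -1.2  0.7] Fn 0.0 g 0.006
d cm [ 1.46 -0.23 -0.01] w [ 0.0001 -0.0003 -0.0014]
F mean [ 0.07 -0.4  -0.02] Fn -0.21 +- 0.67
```

Request:
carry_out(
  commands=[
    {"dx":0.6,"dy":-0.2,"dz":0,"wx":0,"wy":0,"wz":0,"fingers":0},
    {"dx":1.2,"dy":-0.2,"dz":0,"wx":0,"wy":0,"wz":0,"fingers":0},
    {"dx":1.5,"dy":-0.2,"dz":0,"wx":0,"wy":0,"wz":0,"fingers":0},
    {"dx":1.75,"dy":-0.2,"dz":0,"wx":0,"wy":0,"wz":0,"fingers":0},
    {"dx":1.75,"dy":-0.2,"dz":0,"wx":0,"wy":0,"wz":0,"fingers":0},
  ],
)

```text
t: 7.65
tcp_pos: [0.4655, -0.112, 0.1407]
tool_rot: [0.819, 0.856, -1.365]
wrist_force: [-0.3, -0.2, -0.9]
gripper_width: 0.005
```

```bash
python3 - <<'E'
from h import *
show(); delta(lane(1,0,.100),R_press);im=force(4)
t=grab_frame("top")
a=cv2.resize(t[190:260,380:450],None,fx=5,fy=5,interpolation=cv2.INTER_CUBIC);b=cv2.resize(im[115:185,315:385],None,fx=5,fy=5,interpolation=cv2.INTER_CUBIC)
a=np.hstack([a,b]);
p=state()["tcp_pos"]
for q,o,n in((proj("top",[p])[0],(380,190,0),"top"),(proj("side",[p])[0],(315,115,350),"side")):
    print(n,q); 
a=np.clip(a.astype(float)*2,0,255).astype(np.uint8)
cv2.imwrite("pics/p5.png",a[:,:,::-1])
E
```

```text
t 7.65 p [ 0.4655 -0.112   0.1407] q [ 0.097  0.229  1.951 -0.565  1.067  1.93 ] F [-0.3 -0.2 -0.9] Fn -0.9 g 0.005
d cm [-0.32  0.2  -0.02] w [ 0.0004 -0.0002  0.0008]
F mean [0.62 0.29 0.03] Fn 0.15 +- 0.57
top [405.35998697 229.93467014]
side [360.33691111 158.31191132]
```

View pics/p5.png

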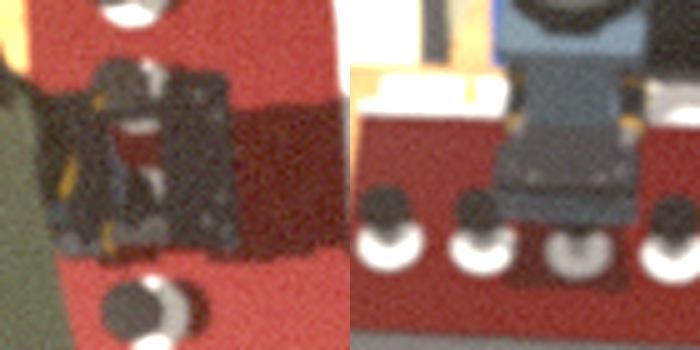

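The top crop shows feeler 0 sprung back at crop (130,308), and the tool over feeler 1. There is no force at 3 mm past the predicted top, so feeler 0's stop at 22 mm means the tops sit about 17 mm lower than my estimate. I'll keep pressing feeler 1.

Request:
carry_out(
  commands=[
    {"dx":0.4,"dy":0.2,"dz":0,"wx":0,"wy":0,"wz":0,"fingers":0},
    {"dx":0.8,"dy":0.2,"dz":0,"wx":0,"wy":0,"wz":0,"fingers":0},
    {"dx":1.2,"dy":0.2,"dz":0,"wx":0,"wy":0,"wz":0,"fingers":0},
    {"dx":1.5,"dy":0.2,"dz":0,"wx":0,"wy":0,"wz":0,"fingers":0},
    {"dx":1.8,"dy":0.2,"dz":0,"wx":0,"wy":0,"wz":0,"fingers":0},
    {"dx":2.0,"dy":0.2,"dz":0,"wx":0,"wy":0,"wz":0,"fingers":0},
    {"dx":2.0,"dy":0.2,"dz":0,"wx":0,"wy":0,"wz":0,"fingers":0},
  ],
)

```text
t: 8.6
tcp_pos: [0.4679, -0.1208, 0.1238]
tool_rot: [0.82, 0.856, -1.364]
wrist_force: [-1.9, 3.2, 4.2]
gripper_width: 0.007
```

```bash
python3 - <<'E'
from h import *
show(); delta(lane(1,0,.100),R_press);force(4)
E
```

```text
t 8.6 p [ 0.4679 -0.1208  0.1238] q [ 0.078  0.25   1.971 -0.582  1.022  1.942] F [-1.9  3.2  4.2] Fn 5.2 g 0.007
d cm [-2.23 -0.01 -0.02] w [-0.0005 -0.0006  0.0003]
F mean [-2.38  4.08  5.07] Fn 6.44 +- 0.5
```

Request:
carry_out(
  commands=[
    {"dx":0.1,"dy":0,"dz":0,"wx":0,"wy":0,"wz":0,"fingers":0},
    {"dx":0.2,"dy":0,"dz":0,"wx":0,"wy":0,"wz":0,"fingers":0},
    {"dx":0.2,"dy":0,"dz":0,"wx":0,"wy":0,"wz":0,"fingers":0},
  ],
)

```text
t: 9.1
tcp_pos: [0.4681, -0.1209, 0.1236]
tool_rot: [0.822, 0.855, -1.364]
wrist_force: [-6.3, 12.6, 18.6]
gripper_width: 0.008
```

```bash
python3 - <<'E'
from h import *
show(); delta(lane(1,0,.100),R_press);force(3)
E
```

```text
t 9.1 p [ 0.4681 -0.1209  0.1236] q [ 0.077  0.25   1.972 -0.582  1.02   1.943] F [-6.3 12.6 18.6] Fn 22.5 g 0.008
d cm [-2.25 -0.02 -0.02] w [-0.0022 -0.0012 -0.0007]
F mean [-7.19 12.33 18.63] Fn 22.38 +- 0.17
```

```bash
python3 - <<'E'
from h import *
def wp(u,y,n): return H0+RK@(u*U+n*N+np.array([0,y,0]))
top={"hoodlow0":(54,424),"hoodlow3":(40,80),"stripL0":(308,418),"stripL3":(285,45),"stripR0":(328,418),"stripR3":(302,42)}
P={"hoodlow0":wp(-.055,-.119,.059),"hoodlow3":wp(-.055,.119,.059),"stripL0":wp(.105,-.119,.059),"stripL3":wp(.105,.119,.059),"stripR0":wp(.115,-.119,.059),"stripR3":wp(.115,.119,.059)}
for k in top: print("top",k,(proj("top",[P[k]])[0]-px([top[k]],375,160)[0]).round(1), "z",P[k][2].round(3))
side={"hoodlow0":(338,238),"hoodlow3":(25,225),"stripL0":(350,62),"stripL3":(48,52)}
for k in side: print("side",k,(proj("side",[P[k]])[0]-px([side[k]],305,125)[0]).round(1))
for k,p0,p1 in zip(range(4),px([(126,368),(122,277),(116,189),(110,101)],375,160),px([(298,136),(222,133),(145,130),(70,127)],305,125)):
    Ms=[]
    for n in("top","side"):
        c=CAL[n];Ms.append(np.array(c["camera_matrix"])@np.c_[cv2.Rodrigues(np.array(c["rvec"]))[0],np.array(c["tvec"]).ravel()])
    X=cv2.triangulatePoints(Ms[0],Ms[1],p0.reshape(2,1),p1.reshape(2,1)).ravel();print(k,(X[:3]/X[3]).round(4))
# collar centre on the hood predicted pixels, crop coords
for k in range(4):
  q=lane(k,0,.059); print("collar",k,((proj("top",[q])[0]-[375,160])*4).round(0),((proj("side",[q])[0]-[305,125])*4).round(0))
E
```

```text
top hoodlow0 [3.3 0. ] z 0.081
top hoodlow3 [ 2.4 -0.1] z 0.081
top stripL0 [ 1.4 -0.4] z 0.156
top stripL3 [-0.3  0.6] z 0.156
top stripR0 [ 0.6 -0.6] z 0.161
top stripR3 [-0.6  0.8] z 0.161
side hoodlow0 [ 0.  -1.8]
side hoodlow3 [-1.1 -2.2]
side stripL0 [-1.2  0.5]
side stripL3 [-0.4  0.6]
0 [ 0.4103 -0.1124  0.1432]
1 [ 0.4673 -0.1108  0.1431]
2 [ 0.5247 -0.1078  0.1435]
3 [ 0.5821 -0.1047  0.1441]
collar 0 [143. 371.] [297. 168.]
collar 1 [138. 283.] [220. 165.]
collar 2 [133. 197.] [144. 162.]
collar 3 [128. 113.] [ 69. 159.]
```

The vision checks agree with each other: collars, hood and strip all fit within a pixel or two. Both feelers give the occupied signature, about 1 N at contact and then a hard stop about 5 mm later. Next is feeler 2, taken to the same depth.

Request:
carry_out(
  commands=[
    {"dx":-2.5,"dy":0,"dz":0,"wx":0,"wy":0,"wz":0,"fingers":0},
    {"dx":-3.9,"dy":1,"dz":0,"wx":0,"wy":0,"wz":0,"fingers":0},
    {"dx":-3.9,"dy":4,"dz":0,"wx":0,"wy":0,"wz":0,"fingers":0},
    {"dx":-3.9,"dy":5.8,"dz":0,"wx":0,"wy":0,"wz":0,"fingers":0},
    {"dx":-3.5,"dy":5.8,"dz":0,"wx":0,"wy":0,"wz":0,"fingers":0},
    {"dx":-2,"dy":5.8,"dz":0,"wx":0,"wy":0,"wz":0,"fingers":0},
    {"dx":-0.6,"dy":5.8,"dz":0,"wx":0,"wy":0,"wz":0,"fingers":0},
    {"dx":-0.2,"dy":5.8,"dz":0,"wx":0,"wy":0,"wz":0,"fingers":0},
  ],
)

```text
t: 10.05
tcp_pos: [0.5245, -0.1184, 0.1234]
tool_rot: [0.82, 0.857, -1.366]
wrist_force: [-7.7, 16.4, 26.6]
gripper_width: 0.003
```

```bash
python3 - <<'E'
from h import *
show();force(4); delta(lane(2,0,.100),R_press)
E
```

```text
t 10.05 p [ 0.5245 -0.1184  0.1234] q [ 0.074  0.332  1.848 -0.568  1.057  1.911] F [-7.7 16.4 26.6] Fn 31.3 g 0.003
F mean [-2.57  3.65  4.8 ] Fn 6.0 +- 1.11
d cm [-2.24  0.13  0.  ] w [-0.0001 -0.0007  0.002 ]
```

Feeler 2 stops at the same depth, 22.4 mm. Feeler 3 is next.

Request:
carry_out(
  commands=[
    {"dx":-2.5,"dy":0,"dz":0,"wx":0,"wy":0,"wz":0,"fingers":0},
    {"dx":-3.9,"dy":1,"dz":0,"wx":0,"wy":0,"wz":0,"fingers":0},
    {"dx":-3.9,"dy":4,"dz":0,"wx":0,"wy":0,"wz":0,"fingers":0},
    {"dx":-3.9,"dy":5.8,"dz":0,"wx":0,"wy":0,"wz":0,"fingers":0},
    {"dx":-3.5,"dy":5.8,"dz":0,"wx":0,"wy":0,"wz":0,"fingers":0},
    {"dx":-2,"dy":5.8,"dz":0,"wx":0,"wy":0,"wz":0,"fingers":0},
    {"dx":-0.6,"dy":5.8,"dz":0,"wx":0,"wy":0,"wz":0,"fingers":0},
    {"dx":-0.1,"dy":5.8,"dz":0,"wx":0,"wy":0,"wz":0,"fingers":0},
  ],
)

```text
t: 11.05
tcp_pos: [0.5818, -0.1164, 0.1225]
tool_rot: [0.817, 0.858, -1.367]
wrist_force: [-0.5, 0.9, 1.3]
gripper_width: 0.004
```

```bash
python3 - <<'E'
from h import *
show();force(4); delta(lane(3,0,.100),R_press)
E
```

```text
t 11.05 p [ 0.5818 -0.1164  0.1225] q [ 0.07   0.414  1.716 -0.554  1.099  1.877] F [-0.5  0.9  1.3] Fn 1.6 g 0.004
F mean [-0.96  0.63  0.39] Fn 0.66 +- 0.43
d cm [-2.16  0.02 -0.03] w [ 0.0001 -0.0001  0.0005]
```

Request:
carry_out(
  commands=[
    {"dx":0.2,"dy":0,"dz":0,"wx":0,"wy":0,"wz":0,"fingers":0},
    {"dx":0.3,"dy":0,"dz":0,"wx":0,"wy":0,"wz":0,"fingers":0},
    {"dx":0.4,"dy":0,"dz":0,"wx":0,"wy":0,"wz":0,"fingers":0},
    {"dx":0.4,"dy":0,"dz":0,"wx":0,"wy":0,"wz":0,"fingers":0},
  ],
)

```text
t: 11.65
tcp_pos: [0.5843, -0.1176, 0.1209]
tool_rot: [0.819, 0.855, -1.364]
wrist_force: [-0.8, -0.2, 1.5]
gripper_width: 0.005
```

```bash
python3 - <<'E'
from h import *
show();force(3); delta(lane(3,0,.100),R_press)
E
```

```text
t 11.65 p [ 0.5843 -0.1176  0.1209] q [ 0.068  0.417  1.716 -0.557  1.092  1.878] F [-0.8 -0.2  1.5] Fn 1.2 g 0.005
F mean [-0.62 -0.35  1.59] Fn 1.25 +- 0.34
d cm [-2.56 -0.04 -0.03] w [ 0.0003 -0.     -0.0004]
```

Feeler 3 is past the other three's stop depth with only 1.25 N, so it is sinking. I'll press it the rest of the way.

Request:
carry_out(
  commands=[
    {"dx":0.4,"dy":0,"dz":0,"wx":0,"wy":0,"wz":0,"fingers":0},
    {"dx":0.8,"dy":0,"dz":0,"wx":0,"wy":0,"wz":0,"fingers":0},
    {"dx":1.2,"dy":0,"dz":0,"wx":0,"wy":0,"wz":0,"fingers":0},
    {"dx":1.4,"dy":0,"dz":0,"wx":0,"wy":0,"wz":0,"fingers":0},
    {"dx":1.5,"dy":0,"dz":0,"wx":0,"wy":0,"wz":0,"fingers":0},
    {"dx":1.5,"dy":0,"dz":0,"wx":0,"wy":0,"wz":0,"fingers":0},
  ],
)

```text
t: 12.4
tcp_pos: [0.5847, -0.1246, 0.1075]
tool_rot: [0.82, 0.856, -1.364]
wrist_force: [0.9, 0.5, 2.1]
gripper_width: 0.004
```

```bash
python3 - <<'E'
from h import *
show();force(3); delta(lane(3,0,.100),R_press)
E
```

```text
t 12.4 p [ 0.5847 -0.1246  0.1075] q [ 0.056  0.43   1.732 -0.568  1.061  1.887] F [0.9 0.5 2.1] Fn 2.1 g 0.004
F mean [0.99 0.05 3.41] Fn 3.01 +- 0.16
d cm [-4.05 -0.05 -0.02] w [ 0.0002 -0.0001 -0.0007]
```

Request:
carry_out(
  commands=[
    {"dx":0.15,"dy":0,"dz":0,"wx":0,"wy":0,"wz":0,"fingers":0},
    {"dx":0.3,"dy":0,"dz":0,"wx":0,"wy":0,"wz":0,"fingers":0},
    {"dx":0.3,"dy":0,"dz":0,"wx":0,"wy":0,"wz":0,"fingers":0},
  ],
)

```text
t: 12.85
tcp_pos: [0.5848, -0.1259, 0.1051]
tool_rot: [0.82, 0.855, -1.363]
wrist_force: [1.1, 0.1, 3.4]
gripper_width: 0.005
```

```bash
python3 - <<'E'
from h import *
show();force(2); delta(lane(3,0,.100),R_press); print("h");delta(lane(3,0,.170),R_press)
t=grab_frame("top");s=grab_frame("side");print([ (np.round(r["uv"]),round(r["score"],2)) for r in recognise("cassette","top")[:2]])
cv2.imwrite("pics/x1.png",t[:,:,::-1])
E
```

```text
t 12.85 p [ 0.5848 -0.1259  0.1051] q [ 0.054  0.433  1.736 -0.57   1.055  1.889] F [1.1 0.1 3.4] Fn 3.0 g 0.005
F mean [0.57 0.42 3.21] Fn 3.02 +- 0.21
d cm [-4.35 -0.05 -0.02] w [ 0.0002 -0.0002 -0.0007]
h
d cm [-11.35  -0.04  -0.02] w [ 0.0002 -0.0002 -0.0007]
[(array([296., 201.]), 0.56), (array([408., 248.]), 0.27)]
```

Request:
carry_out(
  commands=[
    {"dx":0.1,"dy":0,"dz":0,"wx":0,"wy":0,"wz":0,"fingers":0},
    {"dx":0.2,"dy":0,"dz":0,"wx":0,"wy":0,"wz":0,"fingers":0},
    {"dx":0.2,"dy":0,"dz":0,"wx":0,"wy":0,"wz":0,"fingers":0},
  ],
)

```text
t: 13.4
tcp_pos: [0.5848, -0.126, 0.1048]
tool_rot: [0.821, 0.855, -1.363]
wrist_force: [-1.3, 6.7, 13.4]
gripper_width: 0.006
```

```bash
python3 - <<'E'
from h import *
show();force(2); delta(lane(3,0,.100),R_press); print("hover");delta(lane(3,-.05,.2),R_press)
print("cass tip");delta([.5446,.1818,.15],R_down(1.843))
E
```

```text
t 13.4 p [ 0.5848 -0.126   0.1048] q [ 0.053  0.433  1.736 -0.57   1.053  1.89 ] F [-1.3  6.7 13.4] Fn 15.0 g 0.006
F mean [-1.21  6.67 14.14] Fn 15.64 +- 0.48
d cm [-4.38 -0.05 -0.02] w [-0.001  -0.0006 -0.0015]
hover
d cm [-14.38  -0.04  -5.03] w [-0.001  -0.0006 -0.0015]
cass tip
d cm [-18.49  -2.7  -25.19] w [-1.7607  0.3493  0.437 ]
```

Feeler 3 went fully in, 21.5 mm deeper than the others' stops, with 3 N and then its end stop. Bay 3 is the empty one, so I retreat and turn towards the cassette.

Request:
carry_out(
  commands=[
    {"dx":-4,"dy":0,"dz":0,"wx":0,"wy":0,"wz":0,"fingers":0},
    {"dx":-8,"dy":0,"dz":-2,"wx":0,"wy":0,"wz":0,"fingers":0},
    {"dx":-12,"dy":0,"dz":-5,"wx":-0.13,"wy":0.026,"wz":0.032,"fingers":0},
    {"dx":-14,"dy":0,"dz":-9,"wx":-0.26,"wy":0.052,"wz":0.064,"fingers":0},
    {"dx":-16,"dy":-0.5,"dz":-13,"wx":-0.39,"wy":0.078,"wz":0.097,"fingers":0},
    {"dx":-17,"dy":-1,"dz":-16,"wx":-0.52,"wy":0.104,"wz":0.129,"fingers":0},
    {"dx":-17.5,"dy":-1.5,"dz":-19,"wx":-0.65,"wy":0.13,"wz":0.161,"fingers":0},
    {"dx":-18,"dy":-2,"dz":-22,"wx":-0.78,"wy":0.156,"wz":0.193,"fingers":0},
  ],
)

```text
t: 14.3
tcp_pos: [0.5509, 0.152, 0.1575]
tool_rot: [0.375, 1.281, -0.696]
wrist_force: [-0.7, -0.6, -0.5]
gripper_width: 0.006
```

```bash
python3 - <<'E'
from h import *
show();delta([.5543,.1471,.15],R_down(1.843))
t=cv2.imread("pics/top0.png");hsv=cv2.cvtColor(t,cv2.COLOR_BGR2HSV)[180:225,265:325]
m=(((hsv[...,0]<8)|(hsv[...,0]>170))&(hsv[...,1]>130)).astype(np.uint8)
# fill white/silver: bright low-sat
m2=m|((hsv[...,1]<60)&(hsv[...,2]>110)).astype(np.uint8)
n,l,st,ce=cv2.connectedComponentsWithStats(m2);k=1+np.argmax(st[1:,4]);pts=np.argwhere(l==k)[:,::-1].astype(np.float32)
r=cv2.minAreaRect(pts);print("rect",r, np.array(r[0])+[265,180])
print("pred top centre",proj("top",[[.5446,.1818,.04]]))
E
```

```text
t 14.3 p [0.5509 0.152  0.1575] q [ 0.433  0.336  1.668 -0.324  1.156  1.277] F [-0.7 -0.6 -0.5] Fn -0.7 g 0.006
d cm [ 0.88 -0.05  0.35] w [-0.9747  0.1879  0.2433]
rect ((30.018156051635742, 24.575641632080078), (15.441511154174805, 37.18408966064453), 76.50426483154297) [295.01815605 204.57564163]
pred top centre [[295.82002614 204.50415057]]
```

Request:
carry_out(
  commands=[
    {"dx":0.5,"dy":0,"dz":0.3,"wx":-0.14,"wy":0.027,"wz":0.035,"fingers":0},
    {"dx":0.5,"dy":0,"dz":0.3,"wx":-0.28,"wy":0.054,"wz":0.07,"fingers":0},
    {"dx":0.5,"dy":0,"dz":0.3,"wx":-0.42,"wy":0.081,"wz":0.105,"fingers":0},
    {"dx":0.5,"dy":0,"dz":0.3,"wx":-0.56,"wy":0.108,"wz":0.14,"fingers":0},
    {"dx":0.5,"dy":0,"dz":0.3,"wx":-0.7,"wy":0.135,"wz":0.175,"fingers":0},
    {"dx":0.5,"dy":0,"dz":0.3,"wx":-0.84,"wy":0.162,"wz":0.21,"fingers":0},
    {"dx":0.5,"dy":0,"dz":0.3,"wx":-0.97,"wy":0.188,"wz":0.243,"fingers":0},
    {"dx":0.5,"dy":0,"dz":0.3,"wx":-0.97,"wy":0.188,"wz":0.243,"fingers":0},
  ],
)

```text
t: 15.1
tcp_pos: [0.5552, 0.1466, 0.1536]
tool_rot: [-0.205, 1.559, 0.203]
wrist_force: [1.0, 0.5, -0.1]
gripper_width: 0.004
```

```bash
python3 - <<'E'
from h import *
show();delta([.5543,.1471,.12],R_down(1.83))
s=grab_frame("side");p=state()["tcp_pos"];q=proj("side",[p,p+[0,0,.0176]]);print(q)
b=cv2.resize(s[150:290,255:395],None,fx=4,fy=4,interpolation=cv2.INTER_CUBIC)
for c,col in zip(q,((0,255,0),(255,255,0))): cv2.drawMarker(b,tuple(int(v) for v in ((c-[255,150])*4+1.5)),col,0,14,1)
cv2.imwrite("pics/p6.png",np.clip(b.astype(float)*1.5,0,255).astype(np.uint8)[:,:,::-1])
E
```

```text
t 15.1 p [0.5552 0.1466 0.1536] q [ 2.390e-01  3.430e-01  1.626e+00 -1.000e-03  1.171e+00 -2.100e-02] F [ 1.   0.5 -0.1] Fn 0.2 g 0.004
d cm [ 3.36  0.08 -0.08] w [0.0006 0.0016 0.0011]
[[313.44282828 193.65368416]
 [313.2170673  187.40431591]]
```

View pics/p6.png

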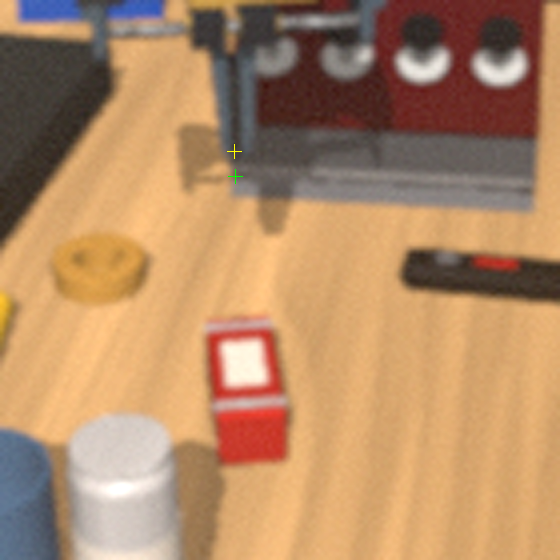

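The side crop shows the closed finger tips ending near (235,155), at the yellow cross. The reported TCP projects to (235,176), so the real tips sit about 15–17 mm behind it, which agrees with the press contacts. The cassette and bystanders are undisturbed. I'll open, descend, and find bench level by touch.

Request:
carry_out(
  commands=[
    {"dx":0,"dy":0.1,"dz":-0.1,"wx":0,"wy":0,"wz":0,"fingers":9.1},
    {"dx":1,"dy":0.1,"dz":-0.1,"wx":0,"wy":0,"wz":0,"fingers":9.1},
    {"dx":3,"dy":0.1,"dz":-0.1,"wx":0,"wy":0,"wz":0,"fingers":9.1},
    {"dx":5,"dy":0.1,"dz":-0.1,"wx":0,"wy":0,"wz":0,"fingers":9.1},
    {"dx":7,"dy":0.1,"dz":-0.1,"wx":0,"wy":0,"wz":0,"fingers":9.1},
    {"dx":7,"dy":0.1,"dz":-0.1,"wx":0,"wy":0,"wz":0,"fingers":9.1},
    {"dx":7,"dy":0.1,"dz":-0.1,"wx":0,"wy":0,"wz":0,"fingers":9.1},
  ],
)

```text
t: 15.85
tcp_pos: [0.554, 0.1486, 0.0846]
tool_rot: [-0.207, 1.558, 0.205]
wrist_force: [0.0, -0.1, -0.4]
gripper_width: 0.585
```

```bash
python3 - <<'E'
from h import *
show();delta([.5543,.1471,.02],R_down(1.83))
s=grab_frame("side");p=state()["tcp_pos"]
z=np.array([0,0,1.]);zt=R.from_rotvec(state()["tool_rot"]).as_matrix()[:,2]
b=cv2.resize(s[180:280,255:395],None,fx=5,fy=5,interpolation=cv2.INTER_CUBIC);b=np.clip(b.astype(float)*1.5,0,255).astype(np.uint8)
for o,col in ((0,(0,255,0)),(.0176,(255,255,0))):
  for sg in(-.052,.052):
    c=proj("side",[p+z*o+zt*sg])[0]; cv2.drawMarker(b,tuple(int(v) for v in ((c-[255,180])*5+2)),col,0,14,1)
cv2.imwrite("pics/p7.png",b[:,:,::-1])
E
```

```text
t 15.85 p [0.554  0.1486 0.0846] q [ 0.243  0.402  1.725 -0.002  1.012 -0.018] F [ 0.  -0.1 -0.4] Fn -0.4 g 0.585
d cm [ 6.46 -0.14 -0.03] w [0.0032 0.0032 0.0017]
```

View pics/p7.png

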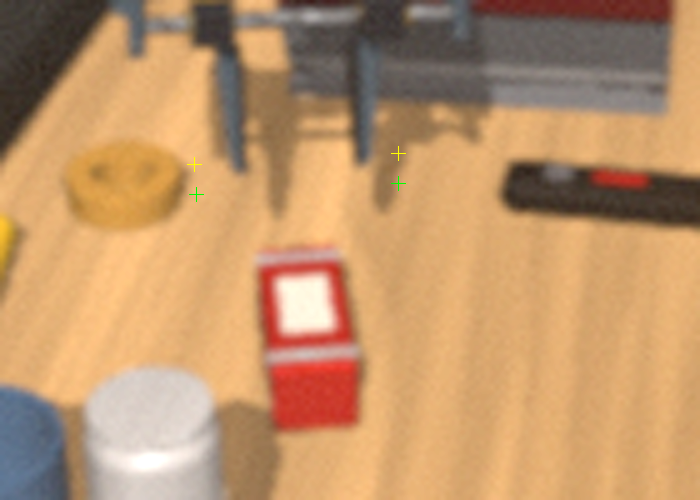

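The side crop shows the fingers at (238,165) and (362,160), still opening. The tips are again about 16 mm above the reported TCP height, and they straddle the cassette's line. I'll allow for that 17 mm and descend around the uphill half of the cassette.

Request:
carry_out(
  commands=[
    {"dx":0,"dy":-0.1,"dz":0,"wx":0,"wy":0,"wz":0,"fingers":9.1},
    {"dx":0,"dy":-0.1,"dz":0,"wx":0,"wy":0,"wz":0,"fingers":9.1},
    {"dx":1,"dy":-0.1,"dz":0,"wx":0,"wy":0,"wz":0,"fingers":9.1},
    {"dx":3,"dy":-0.1,"dz":0,"wx":0,"wy":0,"wz":0,"fingers":9.1},
    {"dx":5,"dy":-0.1,"dz":0,"wx":0,"wy":0,"wz":0,"fingers":9.1},
    {"dx":7,"dy":-0.1,"dz":0,"wx":0,"wy":0,"wz":0,"fingers":9.1},
    {"dx":8.2,"dy":-0.1,"dz":0,"wx":0,"wy":0,"wz":0,"fingers":9.1},
    {"dx":8.4,"dy":-0.1,"dz":0,"wx":0,"wy":0,"wz":0,"fingers":9.1},
  ],
)

```text
t: 16.7
tcp_pos: [0.5539, 0.1469, -0.0009]
tool_rot: [-0.207, 1.56, 0.205]
wrist_force: [-0.6, 0.2, 0.5]
gripper_width: 0.997
```

```bash
python3 - <<'E'
from h import *
show();force(3);delta([.5543,.1471,-.01],R_down(1.83))
E
```

```text
t 16.7 p [ 0.5539  0.1469 -0.0009] q [ 0.24   0.5    1.817 -0.002  0.824 -0.021] F [-0.6  0.2  0.5] Fn 0.5 g 0.997
F mean [ 0.19  0.08 -0.17] Fn -0.12 +- 0.65
d cm [ 1.13  0.01 -0.14] w [0.0031 0.0052 0.0017]
```

Request:
carry_out(
  commands=[
    {"dx":0.3,"dy":0,"dz":0,"wx":0,"wy":0,"wz":0,"fingers":9.1},
    {"dx":0.6,"dy":0,"dz":0,"wx":0,"wy":0,"wz":0,"fingers":9.1},
    {"dx":0.9,"dy":0,"dz":0,"wx":0,"wy":0,"wz":0,"fingers":9.1},
    {"dx":1.1,"dy":0,"dz":0,"wx":0,"wy":0,"wz":0,"fingers":9.1},
    {"dx":1.1,"dy":0,"dz":0,"wx":0,"wy":0,"wz":0,"fingers":9.1},
  ],
)

```text
t: 17.35
tcp_pos: [0.5549, 0.1472, -0.0105]
tool_rot: [-0.207, 1.557, 0.205]
wrist_force: [-1.1, 0.8, -0.1]
gripper_width: 1.0
```

```bash
python3 - <<'E'
from h import *
show();force(3)
E
```

```text
t 17.35 p [ 0.5549  0.1472 -0.0105] q [ 0.24   0.512  1.826 -0.002  0.8   -0.021] F [-1.1  0.8 -0.1] Fn 0.3 g 1.0
F mean [ 0.12  0.12 -0.3 ] Fn -0.21 +- 0.34
```

The tips are now about 7 mm above the bench without contact, which is a good grip height. I close here.

Request:
carry_out(
  commands=[
    {"dx":0,"dy":0,"dz":0,"wx":0,"wy":0,"wz":0,"fingers":3.5},
    {"dx":0,"dy":0,"dz":0,"wx":0,"wy":0,"wz":0,"fingers":3.5},
    {"dx":0,"dy":0,"dz":0,"wx":0,"wy":0,"wz":0,"fingers":3.5},
    {"dx":0,"dy":0,"dz":0,"wx":0,"wy":0,"wz":0,"fingers":3.5},
    {"dx":0,"dy":0,"dz":0,"wx":0,"wy":0,"wz":0,"fingers":3.5},
    {"dx":0,"dy":0,"dz":0,"wx":0,"wy":0,"wz":0,"fingers":3.5},
    {"dx":0,"dy":0,"dz":0,"wx":0,"wy":0,"wz":0,"fingers":3.5},
    {"dx":0,"dy":0,"dz":0,"wx":0,"wy":0,"wz":0,"fingers":3.5},
  ],
  force=40,
)

```text
t: 18.3
tcp_pos: [0.5554, 0.1472, -0.0101]
tool_rot: [-0.207, 1.556, 0.205]
wrist_force: [1.3, -1.0, -1.1]
gripper_width: 0.483
```

```bash
python3 - <<'E'
from h import *
show();force(2)
t=grab_frame("top"); print([(np.round(r["uv"],1),round(r["score"],2)) for r in recognise("cassette","top")[:3]])
E
```

```text
t 18.3 p [ 0.5554  0.1472 -0.0101] q [ 0.24   0.512  1.825 -0.002  0.8   -0.021] F [ 1.3 -1.  -1.1] Fn -1.5 g 0.483
F mean [ 1.19 -0.35  0.09] Fn -0.11 +- 0.37
[(array([357.2, 245.7]), 0.47), (array([404.1, 204.9]), 0.35)]
```

The opening reads 0.483, or 44 mm, so the cassette is gripped and centred. Next I work out the transport.

```bash
python3 - <<'E'
from h import *
Y=np.array(-.0005)*Yw
for u,n in((.226,.10),(.226,-.005),(.153,-.005)): print(u,n,(lane(3,u,n)+Y).round(4))
delta([.56,.10,.27],R_feed)
delta(lane(3,.236,.10)+Y,R_feed)
E
```

```text
0.226 0.1 [ 0.5913 -0.3047  0.2495]
0.226 -0.005 [ 0.5935 -0.3539  0.1568]
0.153 -0.005 [ 0.5907 -0.2895  0.1225]
d cm [-28.01  -4.73  -0.65] w [ 0.2141  0.0584 -0.4854]
d cm [-26.39 -45.48  -8.33] w [ 0.2141  0.0584 -0.4854]
```

Request:
carry_out(
  commands=[
    {"dx":-1,"dy":0,"dz":0,"wx":0,"wy":0,"wz":0,"fingers":3.5},
    {"dx":-4,"dy":0,"dz":0,"wx":0,"wy":0,"wz":0,"fingers":3.5},
    {"dx":-8,"dy":0,"dz":0,"wx":0,"wy":0,"wz":0,"fingers":3.5},
    {"dx":-12,"dy":0,"dz":0,"wx":0,"wy":0,"wz":0,"fingers":3.5},
    {"dx":-16,"dy":0,"dz":0,"wx":0,"wy":0,"wz":0,"fingers":3.5},
    {"dx":-20,"dy":-1,"dz":0,"wx":0.035,"wy":0.01,"wz":-0.08,"fingers":3.5},
    {"dx":-24,"dy":-3,"dz":-0.3,"wx":0.07,"wy":0.02,"wz":-0.16,"fingers":3.5},
    {"dx":-28,"dy":-5,"dz":-0.6,"wx":0.105,"wy":0.03,"wz":-0.24,"fingers":3.5},
  ],
)

```text
t: 19.3
tcp_pos: [0.56, 0.0969, 0.272]
tool_rot: [-0.313, 1.553, -0.072]
wrist_force: [0.8, 0.2, -3.2]
gripper_width: 0.479
```

```bash
python3 - <<'E'
from h import *
Y=np.array(-.0005)*Yw
show();delta([.58,-.1,.28],R_feed);delta(lane(3,.236,.10)+Y,R_feed)
E
```

```text
t 19.3 p [0.56   0.0969 0.272 ] q [ 0.302  0.295  1.423 -0.241  1.477  0.177] F [ 0.8  0.2 -3.2] Fn -2.8 g 0.479
d cm [  4.03 -19.36  -1.03] w [ 0.1077  0.0269 -0.2425]
d cm [ 11.73 -39.37  -3.08] w [ 0.1077  0.0269 -0.2425]
```

Request:
carry_out(
  commands=[
    {"dx":1,"dy":-4,"dz":-0.2,"wx":0.027,"wy":0.007,"wz":-0.06,"fingers":3.5},
    {"dx":2,"dy":-8.5,"dz":-0.4,"wx":0.054,"wy":0.014,"wz":-0.12,"fingers":3.5},
    {"dx":3,"dy":-13,"dz":-0.7,"wx":0.08,"wy":0.02,"wz":-0.18,"fingers":3.5},
    {"dx":4,"dy":-17.5,"dz":-1,"wx":0.108,"wy":0.027,"wz":-0.242,"fingers":3.5},
    {"dx":5,"dy":-22,"dz":-1.4,"wx":0.108,"wy":0.027,"wz":-0.242,"fingers":3.5},
    {"dx":6.5,"dy":-26.5,"dz":-1.8,"wx":0.108,"wy":0.027,"wz":-0.242,"fingers":3.5},
    {"dx":8,"dy":-31,"dz":-2.3,"wx":0.108,"wy":0.027,"wz":-0.242,"fingers":3.5},
    {"dx":9.5,"dy":-35.5,"dz":-2.8,"wx":0.108,"wy":0.027,"wz":-0.242,"fingers":3.5},
  ],
)

```text
t: 20.1
tcp_pos: [0.5889, -0.2709, 0.2627]
tool_rot: [-0.412, 1.528, -0.345]
wrist_force: [1.1, 0.4, -3.4]
gripper_width: 0.482
```

```bash
python3 - <<'E'
from h import *
Y=np.array(-.0005)*Yw
show();delta(lane(3,.236,.06)+Y,R_feed);delta(lane(3,.231,0)+Y,R_feed)
E
```

```text
t 20.1 p [ 0.5889 -0.2709  0.2627] q [-0.197  0.328  1.473 -0.495  1.256 -0.105] F [ 1.1  0.4 -3.4] Fn -2.9 g 0.482
d cm [ 6.73 -3.4   0.1 ] w [ 0.0014 -0.0004 -0.0051]
d cm [12.74 -2.93  0.11] w [ 0.0014 -0.0004 -0.0051]
```

Request:
carry_out(
  commands=[
    {"dx":0,"dy":-3.5,"dz":0.1,"wx":0,"wy":0,"wz":-0.005,"fingers":3.5},
    {"dx":2,"dy":-3.4,"dz":0.1,"wx":0,"wy":0,"wz":-0.005,"fingers":3.5},
    {"dx":5,"dy":-3.2,"dz":0.1,"wx":0,"wy":0,"wz":-0.005,"fingers":3.5},
    {"dx":8,"dy":-3,"dz":0.1,"wx":0,"wy":0,"wz":-0.005,"fingers":3.5},
    {"dx":10.5,"dy":-3,"dz":0.1,"wx":0,"wy":0,"wz":-0.005,"fingers":3.5},
    {"dx":12,"dy":-3,"dz":0.1,"wx":0,"wy":0,"wz":-0.005,"fingers":3.5},
    {"dx":12.5,"dy":-3,"dz":0.1,"wx":0,"wy":0,"wz":-0.005,"fingers":3.5},
    {"dx":12.5,"dy":-3,"dz":0.1,"wx":0,"wy":0,"wz":-0.005,"fingers":3.5},
  ],
)

```text
t: 20.9
tcp_pos: [0.5945, -0.3545, 0.1664]
tool_rot: [-0.417, 1.526, -0.35]
wrist_force: [0.1, -1.0, -2.7]
gripper_width: 0.482
```

```bash
python3 - <<'E'
from h import *
Y=np.array(-.0005)*Yw
show();force(3);delta(lane(3,.226,-.005)+Y,R_feed)
t=grab_frame("top");s=grab_frame("side")
a=cv2.resize(t[160:260,425:525],None,fx=4,fy=4,interpolation=cv2.INTER_CUBIC);b=cv2.resize(s[70:170,285:385],None,fx=4,fy=4,interpolation=cv2.INTER_CUBIC)
def box(n,im,o):
    st=state();A=R.from_rotvec(st["tool_rot"]).as_matrix()
    # predicted cassette: underside 10.1mm beyond... centre +36mm tool y
    for x in(.0101*-1,-.0501):
        P=[st["tcp_pos"]+A@np.array([x,.036+sy,sz]) for sy,sz in((-.055,-.022),(-.055,.022),(.055,.022),(.055,-.022))]
        q=((proj(n,P)-o)*4+1.5).astype(int)
        for v in q: cv2.circle(im,tuple(int(i) for i in v),2,(0,255,0),-1)
    for yy in(-.026,.026):
        q=((proj(n,[lane(3,.115,.059)+Yw*yy,lane(3,.19,0)+Yw*yy])-o)*4+1.5).astype(int)
        for v in q: cv2.circle(im,tuple(int(i) for i in v),2,(255,255,0),-1)
a=np.clip(a.astype(float)*1.5,0,255).astype(np.uint8);b=np.clip(b.astype(float)*1.5,0,255).astype(np.uint8)
box("top",a,[425,160]);box("side",b,[285,70])
cv2.imwrite("pics/p8.png",np.hstack([a,b])[:,:,::-1])
E
```

```text
t 20.9 p [ 0.5945 -0.3545  0.1664] q [-0.325  0.429  1.567 -0.539  1.026 -0.112] F [ 0.1 -1.  -2.7] Fn -2.9 g 0.482
F mean [ 0.18 -0.   -2.62] Fn -2.32 +- 0.2
d cm [ 0.99  0.58 -0.21] w [0.0006 0.0034 0.0024]
```

View pics/p8.png

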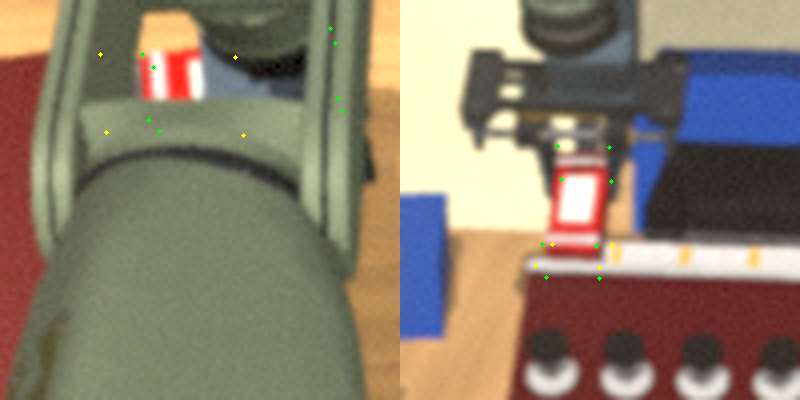

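The side crop shows the cassette held above the ledge of bay 3: rear band near (582,160), front band near (575,237), with the hood edge at y≈260. The front end looks a few pixels to the right of the prediction. My twelve views are used up, so I'll measure this numerically.

```bash
python3 - <<'E'
from h import *
st=state();A=R.from_rotvec(st["tool_rot"]).as_matrix()
ims=[grab_frame("side").astype(float) for _ in range(4)];im=np.mean(ims,0)
x0,y0=415,0
sub=im[104:140,310:350]; red=sub[...,0]-np.maximum(sub[...,1],sub[...,2])
f=8;rb=cv2.resize(red,None,fx=f,fy=f,interpolation=cv2.INTER_CUBIC)
L=[];Rr=[]
for r in range(0,36,2):
    row=rb[r*f+f//2]; k=np.where(row>45)[0]
    if len(k): L.append((310+(k[0]+.5)/f-.5,104+r));Rr.append((310+(k[-1]+.5)/f-.5,104+r));print(104+r,round(L[-1][0],1),round(Rr[-1][0],1),int(row.max()))
def edge(sz,sy,x): return proj("side",[st["tcp_pos"]+A@np.array([x,.036+sy,sz])])[0]
for sz in(-.022,.022):
    print("pred edge top",sz,edge(sz,-.055,-.0501).round(1),edge(sz,.055,-.0501).round(1),"bottom",edge(sz,-.055,-.0101).round(1),edge(sz,.055,-.0101).round(1))
for y in(-.022,.022): print("lane3 +-22 n=.045",proj("side",[lane(3,.25,.045)+y*Yw,lane(3,.14,.045)+y*Yw]).round(1).tolist())
E
```

```text
112 323.4 336.2 88
114 323.1 336.7 103
116 322.7 336.7 102
118 322.6 336.6 105
120 322.6 336.2 99
122 322.3 335.9 98
124 322.1 335.9 107
126 321.8 335.8 115
128 322.2 335.1 69
132 320.8 334.4 102
pred edge top -0.022 [337.  106.6] [333.7 131.3] bottom [337.6 114.9] [334.4 139.3]
pred edge top 0.022 [324.1 106.3] [320.3 130.9] bottom [325.  114.6] [321.4 138.9]
lane3 +-22 n=.045 [[337.5, 108.8], [334.3, 133.4]]
lane3 +-22 n=.045 [[324.7, 108.5], [321.0, 133.0]]
```

By measurement the cassette is centred on lane 3 within about 0.5 px (1.5 mm) as it stands, so no lateral shift is needed. I feed it in slowly.

Request:
carry_out(
  commands=[
    {"dx":0.5,"dy":0,"dz":0,"wx":0,"wy":0.003,"wz":0.002,"fingers":3.5},
    {"dx":0.9,"dy":0.5,"dz":0,"wx":0,"wy":0.003,"wz":0.002,"fingers":3.5},
    {"dx":0.9,"dy":1.2,"dz":0,"wx":0,"wy":0.003,"wz":0.002,"fingers":3.5},
    {"dx":0.9,"dy":2,"dz":0,"wx":0,"wy":0.003,"wz":0.002,"fingers":3.5},
    {"dx":0.9,"dy":2.8,"dz":0,"wx":0,"wy":0.003,"wz":0.002,"fingers":3.5},
    {"dx":0.9,"dy":3.5,"dz":0,"wx":0,"wy":0.003,"wz":0.002,"fingers":3.5},
    {"dx":0.9,"dy":4,"dz":0,"wx":0,"wy":0.003,"wz":0.002,"fingers":3.5},
    {"dx":0.9,"dy":4,"dz":0,"wx":0,"wy":0.003,"wz":0.002,"fingers":3.5},
  ],
)

```text
t: 22.15
tcp_pos: [0.594, -0.3225, 0.1405]
tool_rot: [-0.417, 1.527, -0.348]
wrist_force: [-0.7, 2.5, 4.8]
gripper_width: 0.483
```

```bash
python3 - <<'E'
from h import *
show();force(3);delta(lane(3,.153,-.005),R_feed)
E
```

```text
t 22.15 p [ 0.594  -0.3225  0.1405] q [-0.276  0.438  1.624 -0.562  0.993 -0.029] F [-0.7  2.5  4.8] Fn 5.4 g 0.483
F mean [0.   3.97 5.53] Fn 6.75 +- 0.22
d cm [ 0.03  3.76 -0.14] w [ 0.0016 -0.0002 -0.0003]
```

The cassette is touching the lane floor with about 9 N, and nothing resists along the feed. I ease up 2 mm and continue.

Request:
carry_out(
  commands=[
    {"dx":-0.2,"dy":0,"dz":0,"wx":0,"wy":0,"wz":0,"fingers":3.5},
    {"dx":-0.2,"dy":0.6,"dz":0,"wx":0,"wy":0,"wz":0,"fingers":3.5},
    {"dx":-0.2,"dy":1.3,"dz":0,"wx":0,"wy":0,"wz":0,"fingers":3.5},
    {"dx":-0.2,"dy":2,"dz":0,"wx":0,"wy":0,"wz":0,"fingers":3.5},
    {"dx":-0.2,"dy":2.5,"dz":0,"wx":0,"wy":0,"wz":0,"fingers":3.5},
    {"dx":-0.2,"dy":2.5,"dz":0,"wx":0,"wy":0,"wz":0,"fingers":3.5},
  ],
)

```text
t: 22.9
tcp_pos: [0.5919, -0.2995, 0.1288]
tool_rot: [-0.416, 1.53, -0.347]
wrist_force: [-0.6, -0.2, -2.7]
gripper_width: 0.483
```

```bash
python3 - <<'E'
from h import *
show();force(3);delta(lane(3,.153,-.005),R_feed)
E
```

```text
t 22.9 p [ 0.5919 -0.2995  0.1288] q [-0.24   0.439  1.654 -0.571  0.987  0.021] F [-0.6 -0.2 -2.7] Fn -2.5 g 0.483
F mean [ 0.74 -0.33 -3.27] Fn -3.06 +- 0.45
d cm [ 0.13  1.32 -0.07] w [ 0.0014 -0.002  -0.0003]
```

Request:
carry_out(
  commands=[
    {"dx":0,"dy":0.6,"dz":0,"wx":0,"wy":0,"wz":0,"fingers":3.5},
    {"dx":0,"dy":1.2,"dz":0,"wx":0,"wy":0,"wz":0,"fingers":3.5},
    {"dx":0,"dy":1.5,"dz":0,"wx":0,"wy":0,"wz":0,"fingers":3.5},
    {"dx":0.1,"dy":1.5,"dz":0,"wx":0,"wy":0,"wz":0,"fingers":3.5},
    {"dx":0.1,"dy":1.5,"dz":0,"wx":0,"wy":0,"wz":0,"fingers":3.5},
  ],
)

```text
t: 23.55
tcp_pos: [0.5919, -0.2875, 0.122]
tool_rot: [-0.416, 1.528, -0.349]
wrist_force: [0.2, 0.8, -1.4]
gripper_width: 0.482
```

```bash
python3 - <<'E'
from h import *
show();force(3);delta(lane(3,.153,-.005),R_feed)
E
```

```text
t 23.55 p [ 0.5919 -0.2875  0.122 ] q [-0.22   0.441  1.67  -0.578  0.979  0.052] F [ 0.2  0.8 -1.4] Fn -0.9 g 0.482
F mean [-0.35  0.89 -2.26] Fn -1.57 +- 0.39
d cm [ 0.05 -0.16 -0.09] w [ 0.0011 -0.0014 -0.0003]
```

The cassette is just resting on the floor with about half of it under the hood. I release it.

Request:
carry_out(
  commands=[
    {"dx":0,"dy":0,"dz":0,"wx":0,"wy":0,"wz":0,"fingers":6.5},
    {"dx":0,"dy":0,"dz":0,"wx":0,"wy":0,"wz":0,"fingers":6.5},
    {"dx":0,"dy":0,"dz":0,"wx":0,"wy":0,"wz":0,"fingers":6.5},
    {"dx":0,"dy":0,"dz":0,"wx":0,"wy":0,"wz":0,"fingers":6.5},
    {"dx":0,"dy":0,"dz":0,"wx":0,"wy":0,"wz":0,"fingers":6.5},
    {"dx":0,"dy":0,"dz":0,"wx":0,"wy":0,"wz":0,"fingers":6.5},
    {"dx":0,"dy":0,"dz":0,"wx":0,"wy":0,"wz":0,"fingers":6.5},
    {"dx":0,"dy":0,"dz":0,"wx":0,"wy":0,"wz":0,"fingers":6.5},
  ],
)

```text
t: 24.5
tcp_pos: [0.5918, -0.2878, 0.122]
tool_rot: [-0.416, 1.528, -0.349]
wrist_force: [-0.8, 0.9, -0.1]
gripper_width: 0.716
```

```bash
python3 - <<'E'
from h import *
show();im=np.mean([grab_frame("side").astype(float) for _ in range(3)],0)
sub=im[100:140,310:350];red=sub[...,0]-np.maximum(sub[...,1],sub[...,2])
print("rows with bright red",[(100+r,int(red[r].max())) for r in range(0,40,2)])
E
```

```text
t 24.5 p [ 0.5918 -0.2878  0.122 ] q [-0.221  0.441  1.67  -0.578  0.979  0.052] F [-0.8  0.9 -0.1] Fn 0.4 g 0.716
rows with bright red [(100, 10), (102, 10), (104, 8), (106, 2), (108, 6), (110, 8), (112, 9), (114, 5), (116, 3), (118, 12), (120, 15), (122, 10), (124, 7), (126, 18), (128, 28), (130, 33), (132, 33), (134, 33), (136, 33), (138, 35)]
```

Nothing bright red shows outside the hood any more. I retreat square off the slope.

Request:
carry_out(
  commands=[
    {"dx":-2,"dy":-0.5,"dz":0,"wx":0,"wy":0,"wz":0,"fingers":6.5},
    {"dx":-6,"dy":-1,"dz":0,"wx":0,"wy":0,"wz":0,"fingers":6.5},
    {"dx":-10,"dy":-1,"dz":0,"wx":0,"wy":0,"wz":0,"fingers":0},
    {"dx":-13,"dy":2,"dz":0,"wx":0,"wy":0,"wz":0,"fingers":0},
    {"dx":-14,"dy":6,"dz":0,"wx":0,"wy":0,"wz":0,"fingers":0},
    {"dx":-14,"dy":10.5,"dz":0,"wx":0,"wy":0,"wz":0,"fingers":0},
    {"dx":-14,"dy":15.1,"dz":0,"wx":0,"wy":0,"wz":0,"fingers":0},
    {"dx":-14,"dy":15.1,"dz":0,"wx":0,"wy":0,"wz":0,"fingers":0},
  ],
)

```text
t: 25.45
tcp_pos: [0.5819, -0.0846, 0.1715]
tool_rot: [-0.419, 1.533, -0.343]
wrist_force: [0.7, -0.3, 0.0]
gripper_width: 0.216
```

```bash
python3 - <<'E'
from h import *
show();delta(lane(3,0,.100-.0165),R_feed)
b=lambda im:(im[...,0]-np.maximum(im[...,1],im[...,2]))
for n in("side","top"):
    im=np.mean([grab_frame(n).astype(float) for _ in range(2)],0)
    q=proj(n,[lane(3,u,.0)+y*Yw for u in(.12,.19) for y in(-.026,.026)]);lo=q.min(0).astype(int);hi=q.max(0).astype(int)+1
    print(n,lo,hi,"max red on ledge",b(im)[lo[1]:hi[1],lo[0]:hi[0]].max().round())
    o=cv2.imread(f"pics/{n}0.png")[:,:,::-1].astype(float)
    for t in("remote","spray","mug","driver","flange","markers"):
        r=recognise(t,n); print(n,t,np.round(r[0]["uv"]) if r else None)
E
```

```text
t 25.45 p [ 0.5819 -0.0846  0.1715] q [ 0.123  0.375  1.641 -0.518  1.222  0.278] F [ 0.7 -0.3  0. ] Fn -0.1 g 0.216
d cm [ 5.1  -0.52  0.07] w [ 0.0083 -0.0047 -0.0023]
side [320 130] [338 148] max red on ledge 27.0
side remote [379. 218.]
side spray [284. 290.]
side mug [249. 286.]
side driver [250. 237.]
side flange [279. 214.]
side markers [383. 316.]
top [455 174] [486 197] max red on ledge 46.0
top remote [439. 224.]
top spray [205. 193.]
top mug [226. 164.]
top driver [295. 147.]
top flange [342. 169.]
top markers [223. 266.]
```

The ledge is clear and the bystanders are where they were. As a check I'll press feeler 3 again; it should now stop after about 5 mm.

Request:
carry_out(
  commands=[
    {"dx":0,"dy":-0.5,"dz":0,"wx":0,"wy":0,"wz":0,"fingers":0},
    {"dx":1,"dy":-0.5,"dz":0,"wx":0,"wy":0,"wz":0,"fingers":0},
    {"dx":2.5,"dy":-0.5,"dz":0,"wx":0,"wy":0,"wz":0,"fingers":0},
    {"dx":4,"dy":-0.5,"dz":0,"wx":0,"wy":0,"wz":0,"fingers":0},
    {"dx":5,"dy":-0.5,"dz":0,"wx":0,"wy":0,"wz":0,"fingers":0},
    {"dx":5.5,"dy":-0.5,"dz":0,"wx":0,"wy":0,"wz":0,"fingers":0},
    {"dx":5.8,"dy":-0.5,"dz":0,"wx":0,"wy":0,"wz":0,"fingers":0},
    {"dx":5.8,"dy":-0.5,"dz":0,"wx":0,"wy":0,"wz":0,"fingers":0},
  ],
)

```text
t: 27.05
tcp_pos: [0.5847, -0.1204, 0.1263]
tool_rot: [-0.415, 1.528, -0.349]
wrist_force: [-0.0, 1.1, 0.3]
gripper_width: 0.001
```

```bash
python3 - <<'E'
from h import *
show();force(2);delta(lane(3,0,.100),R_feed)
E
```

```text
t 27.05 p [ 0.5847 -0.1204  0.1263] q [ 0.063  0.413  1.707 -0.553  1.103  0.295] F [-0.   1.1  0.3] Fn 0.8 g 0.001
F mean [-0.39  0.51  0.83] Fn 0.98 +- 0.13
d cm [-2.22  0.54 -0.09] w [ 0.0011 -0.0012 -0.0003]
```

Request:
carry_out(
  commands=[
    {"dx":0.1,"dy":0,"dz":0,"wx":0,"wy":0,"wz":0,"fingers":0},
    {"dx":0.2,"dy":0,"dz":0,"wx":0,"wy":0,"wz":0,"fingers":0},
    {"dx":0.2,"dy":0,"dz":0,"wx":0,"wy":0,"wz":0,"fingers":0},
  ],
)

```text
t: 27.45
tcp_pos: [0.585, -0.1206, 0.126]
tool_rot: [-0.415, 1.526, -0.349]
wrist_force: [-3.9, 6.0, 10.0]
gripper_width: 0.005
```

```bash
python3 - <<'E'
from h import *
show();force(2);delta(lane(3,0,.100),R_feed)
E
```

```text
t 27.45 p [ 0.585  -0.1206  0.126 ] q [ 0.062  0.413  1.708 -0.554  1.1    0.295] F [-3.9  6.  10. ] Fn 11.7 g 0.005
F mean [-3.08  5.77  9.66] Fn 11.3 +- 0.21
d cm [-2.26  0.54 -0.11] w [ 0.0001 -0.     -0.0007]
```

Feeler 3 now stops at the same 5 mm depth as the occupied bays. I retreat clear and hand in.

Request:
carry_out(
  commands=[
    {"dx":-3,"dy":0,"dz":0,"wx":0,"wy":0,"wz":0,"fingers":0},
    {"dx":-7,"dy":0,"dz":0,"wx":0,"wy":0,"wz":0,"fingers":0},
    {"dx":-11,"dy":0,"dz":0,"wx":0,"wy":0,"wz":0,"fingers":0},
    {"dx":-14,"dy":0,"dz":0,"wx":0,"wy":0,"wz":0,"fingers":0},
    {"dx":-14,"dy":0,"dz":0,"wx":0,"wy":0,"wz":0,"fingers":0},
    {"dx":-14,"dy":0,"dz":0,"wx":0,"wy":0,"wz":0,"fingers":0},
  ],
)

```text
t: 28.15
tcp_pos: [0.5822, -0.0556, 0.2478]
tool_rot: [-0.416, 1.527, -0.348]
wrist_force: [0.5, -0.5, -1.0]
gripper_width: -0.001
```

```bash
python3 - <<'E'
from h import *
show();force(2);print(close_job())
E
```

```text
t 28.15 p [ 0.5822 -0.0556  0.2478] q [ 0.174  0.329  1.512 -0.492  1.394  0.241] F [ 0.5 -0.5 -1. ] Fn -1.1 g -0.001
F mean [-0.22  0.14 -0.67] Fn -0.52 +- 0.29
the job is handed in; nothing more can be done
None
```

The red cassette is in bay 3, released, and the job was handed in at about 28 s, inside the 61 s limit. I pressed feelers 0 to 3 in order: 0, 1 and 2 stopped hard at the same shallow depth, and feeler 3 sank about 21.5 mm further to its end stop. I then fed the cassette lengthwise from the ledge into bay 3.

**Last checks:**
- Nothing red was left showing on bay 3's ledge.
- Pressed again, feeler 3 now stops at the same depth as the occupied bays. That shows the cassette is under the feeler, but not to the millimetre that it touches the stop.
- The arm was clear of everything, and the wrist force was about zero.
- In the side view the remote, flange, spray can, mug, driver and markers box were found at or near their starting places. The top-view network put the remote at (439,224), which is the rack, so I took that as a false report.

**Disagreement:** the real finger tips sit about 17 mm behind the reported TCP, by both the feeler contacts and the camera. I allowed for this in the grasp and the feed. The floor of bay 3 was also a few millimetres higher than I had planned for, so the cassette touched it with about 9 N before I eased up.

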